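# Tag out the supply and fit the relays in their socket base

## Task

Fit out the relay socket base: first hang the lock-out tag by its eye on the sloping peg of the bench supply, so that nobody switches on; then tip up the front of the dust cover to free its back edge from the lugs, lift it off and lay it flat on the bench, tab up. Plug every relay that stands on the bench fully home into a socket of its own and, only when all are in, the small black link plug into its own square socket, leaving the other things on the bench where they are.

Things in the scene. Friction and masses are not known exactly. Their poses are not given: they have to be found in the camera images.
- supply: bench power supply, fixed: grey steel case 110 (its x) x 180 (y) x 151 tall, black front facing its -x. A steel peg, 7 mm thick and 40 long, stands out from the middle of the front above the rocker switch and slopes up at 45 degrees (towards -x and +z). Origin: underside centre.
- peg_root (a point): where the axis of the supply's peg meets the front, 112 above the bench; axes as the supply's. The front face is the plane x = 0 here.
- peg_tip (a point): the end of the peg's axis, 28 out from the front and 28 higher than its root.
- tag: lock-out tag lying flat on the bench: white rigid plate 86 long (its x) x 44 wide (y) x 8 thick, with a round 22 mm eye near its +x end, grey panel on top; about 40 g. Origin: centre of the underside; z is the normal of the face that is up at the start.
- tag_eye (a point): centre of the tag's eye, 26 from the plate's middle towards its +x end, half way through its thickness; axes as the tag's.
- socket_base: relay socket base, fixed: aluminium tray 96 (its x) x 168 (y), 4 mm rim with its top 38 above the bench, black socket deck inside at 30. Two steel lugs at the back (+x; y = +43 and -39, 10 wide, top 48.5 above the bench) reach 13 forward from the back edge, undersides 44.5 above the bench. Front faces -x. Origin: underside centre.
- socket_1 (a point): one of three equal rectangular socket wells in the base's row along y, 42 apart: 34 (base's x) x 28 (base's y) and 13 deep, 1 mm of play on each side of a relay's foot. The point is the centre of its mouth, 30 above the bench; axes as the base's. A relay that is fully home has its origin 12 below this point and its case down on the deck.
- socket_2 (a point): one of three equal rectangular socket wells in the base's row along y, 42 apart: 34 (base's x) x 28 (base's y) and 13 deep, 1 mm of play on each side of a relay's foot. The point is the centre of its mouth, 30 above the bench; axes as the base's. A relay that is fully home has its origin 12 below this point and its case down on the deck.
- socket_3 (a point): one of three equal rectangular socket wells in the base's row along y, 42 apart: 34 (base's x) x 28 (base's y) and 13 deep, 1 mm of play on each side of a relay's foot. The point is the centre of its mouth, 30 above the bench; axes as the base's. A relay that is fully home has its origin 12 below this point and its case down on the deck.
- link_socket (a point): small square well at the +y end of the same row, 38 from the next relay well: 24 x 24 and 13 deep, 1 mm of play on each side of the link plug's foot. The point is the centre of its mouth, 30 above the bench; axes as the base's. Fully home, the link plug's origin is 12 below it.
- link_plug: link plug standing on its foot, smaller than a relay and all black: square foot 22 x 22 x 12 tall, flange 26 x 26 x 6, upright grip block 26 (its x) x 18 (y) x 34 tall, whole height 52; about 50 g. Origin: centre of the underside of the foot; z up. It fits any quarter turn.
- cover: aluminium dust cover, loose on the base's rim: plate 86 (its x, -45 to +41) x 162 (y) x 4, about 120 g. Ridges 5 mm deep below its front and sides drop inside the rim. Its back edge lies 6 under the lugs, with 2.5 free above it. Tip its front up 5 to 15 degrees, draw it 10 to -x, lift. Origin: underside of the plate, middle; 38 above the bench when seated, 5 when it lies flat on the bench.
- cover_tab (a point): middle of the top end of the cover's tab, 40 above the underside of the plate, 36 in front of the cover's origin; axes as the cover's. The tab is a black upright block at the front edge, 10 (x) x 30 (y) x 36 tall.
- cover_back (a point): middle of the back edge (+x) of the cover's underside.
- cover_back_home (a point): place on the socket base where cover_back lies while the cover is seated.
- relay_a: plug-in relay standing on its foot: grey case 36 (its x) x 30 (its y) x 42 tall on a black plug foot 32 (x) x 26 (y) x 12 tall, whole height 54; about 80 g. Origin: centre of the underside of the foot; z up. May be absent (None).
- relay_b: plug-in relay standing on its foot: grey case 36 (its x) x 30 (its y) x 42 tall on a black plug foot 32 (x) x 26 (y) x 12 tall, whole height 54; about 80 g. Origin: centre of the underside of the foot; z up. May be absent (None).
- relay_c: plug-in relay standing on its foot: grey case 36 (its x) x 30 (its y) x 42 tall on a black plug foot 32 (x) x 26 (y) x 12 tall, whole height 54; about 80 g. Origin: centre of the underside of the foot; z up. May be absent (None).
- solder_spool: bystander: wire spool standing on its rim, 55 mm across, 42 tall. Origin: underside centre.
- heat_sink: bystander: finned aluminium heat sink, 30 x 40 x 22. Origin: underside centre.
- board_blue: bystander: small circuit board on studs, 42 x 55 x 13. Origin: underside centre.

How it is judged:
On the way, in this order (a step that is already met when the one before it is completed fails the run):
1. the tag hangs by its eye on the supply's peg, let go and at rest (distance between tag_eye and peg_root below 0.032 m and angle between tag's own x axis and vertical below 0.45 rad and contact force between tag and the fingers below 0.01 N and linear speed of tag below 0.05 m/s), for 0.2 s.
2. the cover is tipped up at its front while its back edge is still at the lugs (angle between cover's own z axis and vertical above 0.06 rad and distance between cover_back and cover_back_home below 0.02 m), for 0.05 s.
3. every relay present is fully home in a socket (((horizontal distance between relay_a and socket_1 below 0.004 m and z of relay_a in the frame of socket_1 below -0.009 m and angle between relay_a's own z axis and vertical below 0.07 rad) or (horizontal distance between relay_a and socket_2 below 0.004 m and z of relay_a in the frame of socket_2 below -0.009 m and angle between relay_a's own z axis and vertical below 0.07 rad) or (horizontal distance between relay_a and socket_3 below 0.004 m and z of relay_a in the frame of socket_3 below -0.009 m and angle between relay_a's own z axis and vertical below 0.07 rad)) and ((horizontal distance between relay_b and socket_1 below 0.004 m and z of relay_b in the frame of socket_1 below -0.009 m and angle between relay_b's own z axis and vertical below 0.07 rad) or (horizontal distance between relay_b and socket_2 below 0.004 m and z of relay_b in the frame of socket_2 below -0.009 m and angle between relay_b's own z axis and vertical below 0.07 rad) or (horizontal distance between relay_b and socket_3 below 0.004 m and z of relay_b in the frame of socket_3 below -0.009 m and angle between relay_b's own z axis and vertical below 0.07 rad)) and ((horizontal distance between relay_c and socket_1 below 0.004 m and z of relay_c in the frame of socket_1 below -0.009 m and angle between relay_c's own z axis and vertical below 0.07 rad) or (horizontal distance between relay_c and socket_2 below 0.004 m and z of relay_c in the frame of socket_2 below -0.009 m and angle between relay_c's own z axis and vertical below 0.07 rad) or (horizontal distance between relay_c and socket_3 below 0.004 m and z of relay_c in the frame of socket_3 below -0.009 m and angle between relay_c's own z axis and vertical below 0.07 rad))), for 0.2 s.
4. then the link plug is fully home in its own socket (horizontal distance between link_plug and link_socket below 0.004 m and z of link_plug in the frame of link_socket below -0.009 m and angle between link_plug's own z axis and vertical below 0.07 rad), for 0.2 s.
At the end, for the whole second after the job is handed in: Tag let go and still on the peg: eye within 32 mm of peg root, its x axis within 0.45 rad of straight up. Cover flat on the bench: origin 0 to 20 mm high, tilt under 0.15 rad. Each relay present and the link plug within 4 mm of its socket's axis, 9 mm or more below the mouth, tilt under 0.07 rad (all of step 1 and all of step 3 and all of step 4 and height (world z) of cover between 0 and 0.02 m and angle between cover's own z axis and vertical below 0.15 rad); the robot touches nothing.
It fails at once if a bystander is knocked out of its place (moved more than 30 mm) (distance of any of solder_spool, heat_sink, board_blue from where it was at the start of the episode above 0.03 m).
Of relay_a, relay_b, relay_c only 2 to 3 are there at a start; the rules pass over those that are not, and their reading is None.
At some moment in a run one of relay_a, relay_b, relay_c, link_plug may be knocked a few centimetres aside while the robot is not near it.
It also fails if it takes over 210 s, if anything falls off the work surface, if the arm or the gripper's body presses on something with over 40 N, if the wrist force passes 120 N, or if a joint passes its speed limit or range.

## Robot

A 7-joint arm with a two-finger parallel gripper is mounted at the origin on a cart in front of the work surface, level with it; the furniture and walls round the work are solid. World frame = base frame: x ahead of the robot, y to its left, z up, the work surface at z = 0. Lengths are in m, angles in rad, forces in N, time in s.
With the tool pointing down it reaches from about 0.425 to 0.95 m from the base axis. Payload 16.7 kg.
Tool frame: the origin (TCP) lies midway between the tips of the shut fingers; the grasp point (between the pads) lies 19 mm behind it; z points along the fingers, y is the line along which they close (so a half turn about z gives the same grasp; the last joint's range is limited). The gripper opens to 94 mm and grips with 3 to 60 N. Pads are 16 mm wide; open, the fingers measure 119 mm over their backs; the gripper's body (75 mm by 177 mm) begins 78 mm behind the grasp point.
Start: joints at [-1.387, 0.426, 0.074, 1.606, -0.034, 1.111, -0.067], TCP at [0.221, 0.638, 0.205] pointing down, gripper open.
Joint ranges: [-2.85, 2.85], [-0.5, 2.14], [-1.23, 1.37], [0.21, 2.46], [-1.02, 4.16], [0.16, 2.05], [-2.73, 2.73]. Speed limits (rad/s): [1.89, 1.89, 2.39, 2.39, 3.01, 3.01, 3.01].

## Interface

Orientations are given as a 3x3 rotation matrix whose columns are the frame's x, y, z axes.
In Python, from plant import robot, read_camera, camera_info, outline_of, mark_of gives the robot as it stands.
- The arm moves only by the tool apply_moves, never from a script. Its argument "series" is a list of rows, each an object with "slide": the shift along the tool's x, y, z each as a share of 0.3 m, from -1 to 1, a list of three; "roll": the turn about the tool's z as a share of 60 degrees, from -1 to 1. A call has exactly 5 rows; each row is the pose to reach, as a shift and turn from the pose commanded when the call began, along the tool's axes at that moment; what a row does not reach only later rows make up. A row lasts 1/8 s, in which the tool goes at most 62.5 mm and 10.7 degrees, less where a joint would pass 70% of its speed; a pose out of reach is approached as far as the arm can. A call with a number of a shift or a turn outside -1 to 1 is refused whole. A call with a gripper value outside its range is refused whole. "fingers" is the closure, from 0 (fully open) to 1 (shut), set as the call begins (left out, the last holds). The fingers move at their own pace and stop on an object; "grip_force" is the grip in N (left out, the last holds). Time passes only in rows, so rows that repeat a pose let the fingers close, or fill a call up. It gives the time, the measured TCP pose, the force, the opening and the grip force at its end, in the units of the state.
- robot.state(): the state, without advancing time (a new reading comes with each control period).
- read_camera(name): name is "scene" or "top"; returns the picture (480x640x3 uint8, red, green, blue); there is no depth.
- camera_info(name): a dict with "fx", "fy", "cx", "cy" (pixels), "dist" ([k1, k2, p1, p2, k3] as OpenCV has them; the pictures are not rectified), "T" (4x4, takes a point from camera to world coordinates). Camera axes: x right, y down, z forward; pixel columns grow to the right and rows downward; lengths in m; the calibration is good to about 2 mm. A picture is of the moment at which its call begins. camera_info takes no time and is no camera call.
- robot.sign_off(): hands the job in; it is judged then, once.
Trained networks look in the newest picture that a camera, given by its name, has taken for a name from the list of things; names that differ only in an ending like _2 or _b are one class to them, and where a whole thing is asked for, a point or a joint stands for the part that bears it (a point fixed in the world has none). Each returns a list of dicts, best first, with "score" (0 to 1); they miss things now and then, are a little off and sometimes report something else, mostly with a low value. They report only what shows in the picture. A call takes as long as a camera call.
- outline_of(camera, name): "region" (480x640 bool, what is visible of it) and "rect" ([left, top, right, bottom] in pixels, round what is visible of it).
- mark_of(camera, name): "centre" ([row, column] in pixels: a listed point, or the origin of a listed thing).
The state is a dict: "t": time; "joint_positions": joint angles; "joint_velocities": joint speeds; "joint_efforts": joint torques, N m; "eef_pos": TCP position; "orientation": TCP orientation; "contact_force": force on the tool from outside, world axes, zero at the start; "moment": the same for the moment, N m; "gripper_width": opening from 0.0 (shut) to 1.0 (fully open); "grip_force": force on a finger pad.
Only numpy, scipy, OpenCV 4.12 (cv2) and the standard library are available. Lean on these libraries where they do the work, as an engineer would, in place of code of your own. Each camera call takes 0.05 s, during which the arm holds its last target. There are 200 camera calls.

## Working session

There is one attempt and no reset: what is moved stays moved. The work goes in short steps, Python scripts to look and compute and a tool call to move; the robot and the scene stay as the last step left them, time stands still between calls to the robot, and variables do not carry over. Pictures are saved under pics/ and viewed, at most 14 in all, crops included, and the job is handed in when it is done.

Besides the shell and the picture viewer there is one more tool, called after "Request:" as name(argument=value, ...), one argument or row to a line, values as JSON. apply_moves: Moves the arm, as the interface text tells. Shift numbers are shares of 0.3 m and turn numbers shares of 60 degrees, none past 1 either way. Its arguments: {"type":"object","properties":{"series":{"type":"array"},"fingers":{"type":"number"},"grip_force":{"type":"number"}},"required":["series"]}

```bash
ls; mkdir -p pics
python3 - <<'E'
from plant import *
import cv2,numpy as np
s=robot.state();print({k:np.round(v,3).tolist() for k,v in s.items()})
for c in("scene","top"):
    cv2.imwrite(f"pics/{c}0.png",read_camera(c)[:,:,::-1])
    i=camera_info(c);print(c,i["fx"],i["fy"],i["cx"],i["cy"],i["dist"],np.round(i["T"],3).tolist())
    for n in("supply","tag","tag_eye","peg_tip","peg_root","socket_base","socket_1","link_socket","link_plug","cover","cover_tab","cover_back","relay_a","solder_spool","heat_sink","board_blue"):
        print(n,[(round(d["score"],2),np.round(d["centre"],1).tolist()) for d in mark_of(c,n)])
E
```

```text
pics
{'t': 0.0, 'joint_positions': [-1.387, 0.427, 0.074, 1.607, -0.034, 1.111, -0.067], 'joint_velocities': [-0.001, -0.001, 0.001, 0.001, -0.001, -0.002, 0.0], 'joint_efforts': [0.002, -93.582, 3.668, -45.42, -0.049, 0.02, 0.0], 'eef_pos': [0.22, 0.638, 0.205], 'orientation': [[-0.945, 0.327, -0.0], [0.327, 0.945, -0.001], [-0.0, -0.001, -1.0]], 'contact_force': [-0.175, 0.475, 0.36], 'moment': [0.001, -0.003, -0.081], 'grip_force': 0.0, 'gripper_width': 1.0}
scene 535.1072386473711 535.1072386473711 322.88876079036345 234.29471775565426 [-0.04898127  0.          0.          0.          0.        ] [[-0.866, -0.244, 0.435, 0.223], [-0.499, 0.443, -0.745, 0.562], [-0.011, -0.863, -0.506, 0.542], [0.0, 0.0, 0.0, 1.0]]
supply [(0.83, [271.3, 241.3])]
tag [(0.83, [328.7, 267.1]), (0.32, [210.6, 283.5])]
tag_eye [(0.7, [321.7, 261.5])]
peg_tip [(0.92, [209.8, 284.8])]
peg_root [(0.96, [221.2, 269.7]), (0.69, [332.7, 269.8]), (0.52, [226.9, 433.8])]
socket_base [(0.66, [250.4, 411.6])]
socket_1 [(0.75, [233.8, 421.0]), (0.61, [226.1, 434.9])]
link_socket [(0.96, [244.5, 388.2]), (0.49, [
[... 683 characters left out ...]
 (0.27, [278.2, 400.0])]
tag_eye [(0.86, [233.7, 236.2]), (0.39, [306.7, 420.2]), (0.21, [283.3, 360.9])]
peg_tip [(0.57, [204.5, 293.8])]
peg_root [(0.67, [197.6, 287.9])]
socket_base [(0.54, [184.7, 290.8]), (0.2, [236.4, 234.7])]
socket_1 [(0.95, [308.4, 423.8]), (0.35, [285.3, 366.4])]
link_socket [(0.7, [284.4, 363.4])]
link_plug [(0.73, [307.5, 270.6]), (0.22, [337.9, 303.3])]
cover [(0.92, [298.1, 394.8])]
cover_tab [(0.55, [313.7, 395.8])]
cover_back [(0.86, [276.1, 403.4]), (0.39, [304.8, 266.0])]
relay_a [(0.83, [333.7, 301.0]), (0.55, [279.9, 234.7]), (0.5, [198.4, 197.8])]
solder_spool [(0.88, [202.6, 198.1])]
heat_sink [(0.79, [306.7, 301.5])]
board_blue [(0.71, [226.7, 185.1])]
```

Run:
```python
import cv2
a=cv2.imread("pics/top0.png");cv2.imwrite("pics/top0c.png",cv2.resize(a[140:380,140:460],None,fx=2.5,fy=2.5,interpolation=2))
```

```text
(no output)
```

View pics/scene0.png

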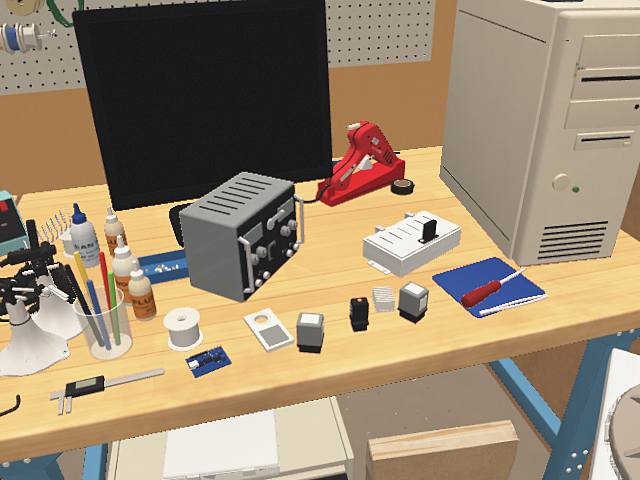

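View pics/top0c.png

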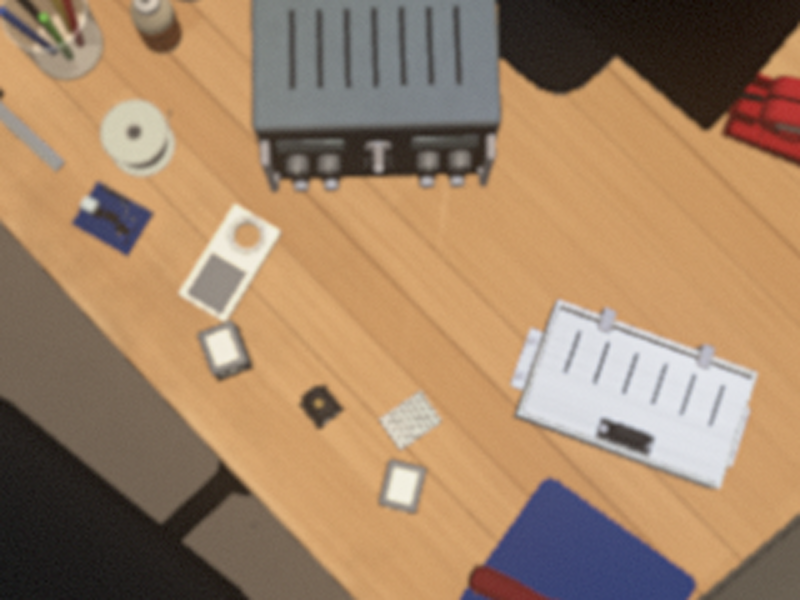

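The top crop shows two relays (full-frame (230,280) and (301,335)), the link plug at (268,302) and the heat sink at (304,307). The tag is at (232,243) with its eye towards the supply, and the cover with its tab is at about (394,298), lugs to the +x side. The supply front faces -x and the peg is at about (291,200). The third relay is absent.

```bash
cat > h.py <<'E'
from plant import *
import cv2,numpy as np
from scipy.optimize import minimize
C={c:camera_info(c) for c in("scene","top")}
def K(i):return np.array([[i["fx"],0,i["cx"]],[0,i["fy"],i["cy"]],[0,0,1.]])
def proj(c,P):
    i=C[c];M=np.linalg.inv(i["T"]);r,_=cv2.Rodrigues(M[:3,:3])
    return cv2.projectPoints(np.asarray(P,float).reshape(-1,1,3),r,M[:3,3],K(i),np.array(i["dist"]))[0][:,0]
def ray(c,rc):
    i=C[c];p=cv2.undistortPoints(np.array([[[rc[1],rc[0]]]],float),K(i),np.array(i["dist"]))[0,0]
    return i["T"][:3,3],i["T"][:3,:3]@np.array([*p,1])
def atz(c,rc,z):
    o,d=ray(c,rc);return o+d*(z-o[2])/d[2]
def tri(a,b):
    o1,d1=ray("scene",a);o2,d2=ray("top",b);d1/=np.linalg.norm(d1);d2/=np.linalg.norm(d2)
    s=np.linalg.lstsq(np.c_[d1,-d2],o2-o1,rcond=None)[0]
    p,q=o1+s[0]*d1,o2+s[1]*d2;return (p+q)/2,np.linalg.norm(p-q)
def box(x,y,z0,z1,cx=0,cy=0):
    return np.array([[cx+a*x/2,cy+b*y/2,z] for a in(-1,1) for b in(-1,1) for z in(z0,z1)])/1000
RELAY=[box(36,30,12,54),box(32,26,0,12)]
LINK=[box(22,22,0,12),box(26,26,12,18),box(26,18,18,52)]
TAG=[box(86,44,0,8)]
COVER=[box(86,162,0,4,-2),box(10,30,4,40,-36)]
def render(c,boxes,p,z,S=4):
    ca,sa=np.cos(p[2]),np.sin(p[2]);R=np.array([[ca,-sa,0],[sa,ca,0],[0,0,1]])
    m=np.zeros((480*S,640*S),np.uint8)
    for b in boxes:
        q=(proj(c,b@R.T+[p[0],p[1],z])+.5)*S-.5
        cv2.fillConvexPoly(m,cv2.convexHull(np.round(q*16).astype(np.int32)),1,shift=4)
    return m
def fit(boxes,regs,p0,z,S=4):
    """regs: {cam: bool mask}; fits x,y,yaw by mask overlap"""
    big={c:cv2.resize(r.astype(np.float32),None,fx=S,fy=S,interpolation=cv2.INTER_LINEAR)>.5 for c,r in regs.items()}
    def f(p):
        e=0
        for c,r in big.items():
            m=render(c,boxes,p,z,S)>0;e+=1-(m&r).sum()/max(1,(m|r).sum())
        return e
    best=None
    for dy in np.radians([0,30,60,-30,-60,90]) if len(p0)==2 else [0]:
        q=np.array([p0[0],p0[1],(p0[2] if len(p0)>2 else 0)+dy])
        s=np.array([q]+[q+np.eye(3)[k]*[.008,.008,.25][k] for k in range(3)])
        r=minimize(f,q,method="Nelder-Mead",options=dict(initial_simplex=s,xatol=1e-4,fatol=1e-4,maxiter=90))
        if best is None or r.fun<best.fun:best=r
    return best.x,best.fun
def look(c,name,near,z,tol=.05,smin=.2):
    """outline whose mask centre lies nearest to a world point"""
    n=proj(c,[[near[0],near[1],z]])[0];o=[]
    for d in outline_of(c,name):
        m=d["region"]
        if m.sum()<20:continue
        y,x=np.nonzero(m);o.append((np.hypot(x.mean()-n[0],y.mean()-n[1]),d["score"],m))
    o=[k for k in o if k[0]<tol*500 and k[1]>smin]
    return min(o,key=lambda k:k[0])[2] if o else None
def find(name,boxes,near,z=0.,zc=.03,yaw=None,tol=.05):
    for c in C:read_camera(c)
    regs={c:look(c,name,near,z+zc,tol) for c in C};regs={c:r for c,r in regs.items() if r is not None}
    p0=list(near[:2])+([yaw] if yaw is not None else [])
    out={}
    for k in [*regs]: out[k]=fit(boxes,{k:regs[k]},p0,z)
    if len(regs)==2: out["both"]=fit(boxes,regs,p0,z)
    return out
def show(o):
    for k,(p,e) in o.items():print("  ",k,np.round(p[:2]*1000,1),"yaw",round(np.degrees(p[2]),1),"err",round(e,3))
E
cat > a.py <<'E'
from h import *
for nm,s,t in [("tag_eye",(321.7,261.5),(233.7,236.2)),("peg_tip",(209.8,284.8),(204.5,293.8)),("peg_root",(221.2,269.7),(197.6,287.9)),("link_socket",(244.5,388.2),(284.4,363.4)),("cover_tab",(219.2,427.8),(313.7,395.8)),("cover_back",(227.8,397.5),(276.1,403.4))]:
    p,g=tri(s,t);print(nm,np.round(p*1000,1),round(g*1000,1))
for nm,b,rc,z in [("tag",TAG,(243,232),0),("relay_a",RELAY,(282,231),0),("relay_a",RELAY,(335,301),0),("link_plug",LINK,(304,268),0),("cover",COVER,(298,394.8),.038)]:
    near=atz("top",rc,.03);print(nm,np.round(near,3));show(find(nm,b,near,z))
E
python3 a.py
```

```text
tag_eye [636.1  51.    5.2] 2.2
peg_tip [663.7 -66.4 141.1] 4.2
peg_root [683.8 -54.2 120.1] 0.0
link_socket [ 534.4 -202.4   40.3] 0.7
cover_tab [ 479.6 -257.1   79.9] 8.2
cover_back [ 551.8 -283.7   29.6] 1.9
tag [0.613 0.056 0.03 ]
   scene [615.7  60. ] yaw -30.6 err 0.11
   top [614.4  61. ] yaw -28.0 err 0.111
   both [615.3  60.5] yaw 151.1 err 0.234
relay_a [0.536 0.055 0.03 ]
   scene [541.9  58.8] yaw 24.0 err 0.057
   top [540.1  57.8] yaw 25.3 err 0.08
   both [541.5  58.6] yaw 24.2 err 0.177
relay_a [ 0.435 -0.083  0.03 ]
   scene [438.8 -79.3] yaw -10.8 err 0.051
   top [436.2 -81.8] yaw -12.8 err 0.064
   both [437.3 -81.6] yaw -10.6 err 0.204
link_plug [ 0.494 -0.018  0.03 ]
   scene [500.9 -17.4] yaw 37.3 err 0.091
   top [498.8 -17.7] yaw 38.8 err 0.156
   both [500.1 -17.1] yaw 36.3 err 0.284
cover [ 0.509 -0.266  0.03 ]
   scene [ 512.6 -264.9] yaw -18.8 err 0.026
   top [ 510.3 -264.7] yaw -19.6 err 0.035
   both [ 511.5 -265. ] yaw -19.2 err 0.078
```

```bash
cat >> h.py <<'E'
def plan(x,y,z,yaw=None):
    """mm, deg (direction of tool y) -> slide/roll from the present pose"""
    s=robot.state();R=np.array(s["orientation"]);p=np.array(s["eef_pos"])
    d=R.T@(np.array([x,y,z])/1000-p)/.3
    r=0
    if yaw is not None:
        cur=np.degrees(np.arctan2(R[1,1],R[0,1]));r=-((yaw-cur+90)%180-90)/60
    print("slide",np.round(d,4).tolist(),"roll",round(r,4),"j7",round(s["joint_positions"][6],2),"F",np.round(s["contact_force"],1),"w",round(s["gripper_width"],3),"t",round(s["t"],1))
E
cat > a.py <<'E'
from h import *
for c in C:read_camera(c)
SUP=[box(110,180,0,151)]
regs={c:look(c,"supply",(.74,-.06),.075,.1) for c in C}
for k in ["scene","top"]:
  if regs[k] is not None: show({k:fit(SUP,{k:regs[k]},[.74,-.06,0.],0,2)})
show({"b":fit(SUP,regs,[.74,-.06,0.],0,2)})
for n in("peg_tip","peg_root"):
    a,b=[mark_of(c,n)[0]["centre"] for c in("scene","top")];p,g=tri(a,b);print(n,a,b,np.round(p*1000,1),g)
plan(605,66,200,60.5)
E
python3 a.py
```

```text
scene [751.1 -63.6] yaw 2.8 err 0.058
   top [741.5 -55.9] yaw 2.5 err 0.036
   b [742.3 -55.9] yaw 2.4 err 0.114
peg_tip [210.2, 282.9] [206.5, 293.7] [662.8 -64.9 140.6] 0.0018301388731254231
peg_root [220.0, 269.6] [227.5, 182.6] [585.8 104.8 230. ] 0.03482831692107681
slide [-1.8343, -1.383, 0.0181] roll 0.1738 j7 -0.07 F [ 0.9 -0.4 -0.3] w 0.999 t 3.1
```

Run:
```python
import cv2,numpy as np
a=cv2.imread("pics/scene0.png")[190:300,200:310];b=cv2.imread("pics/top0.png")[160:260,240:340]
a=cv2.resize(a,(396,396),interpolation=2);b=cv2.resize(b,(400,400),interpolation=2)
cv2.imwrite("pics/peg.png",np.hstack([a,b[:396]]))
```

```text
(no output)
```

View pics/peg.png

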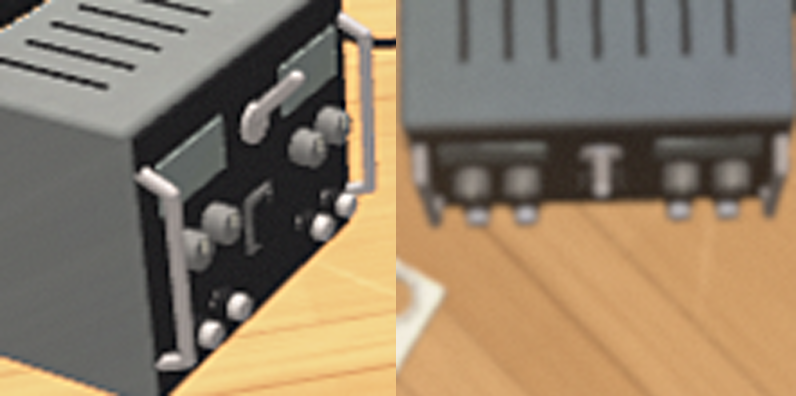

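Run:
```python
from h import *
print(np.round(1000*np.array([atz("top",(207,291.6),.14),atz("top",(198.5,291),.112),atz("scene",(211.5,282.3),.14),atz("scene",(224.3,270.5),.112)]),1))
for p in [(.6586,-.0595,.14),(.6866,-.0583,.112),(.661,-.061,.14),(.689,-.060,.112)]:
  print(p,[np.round(proj(c,[p])[0],1) for c in C])
```

```text
[[661.2 -61.6 140. ]
 [684.4 -59.8 112. ]
 [662.8 -61.4 140. ]
 [685.5 -58.  112. ]]
(0.6586, -0.0595, 0.14) [array([283.8, 212.6]), array([290.4, 208.4])]
(0.6866, -0.0583, 0.112) [array([270.1, 224.1]), array([290.2, 197.3])]
(0.661, -0.061, 0.14) [array([283.1, 211.9]), array([291.3, 207.1])]
(0.689, -0.06, 0.112) [array([269.4, 223.3]), array([291.2, 196.1])]
```

Request:
apply_moves(
  series=[
    {"slide":[-0.2,-0.14,0],"roll":0.17},
    {"slide":[-0.4,-0.28,0],"roll":0.17},
    {"slide":[-0.6,-0.42,0],"roll":0.17},
    {"slide":[-0.8,-0.56,0],"roll":0.17},
    {"slide":[-0.92,-0.69,0],"roll":0.174},
  ],
  fingers=0.3,
)

```text
t: 3.72
eef_pos: [0.3989, 0.3792, 0.2057]
orientation: [[-0.87, 0.493, 0.0], [0.493, 0.87, 0.001], [-0.0, 0.001, -1.0]]
contact_force: [0.8, -0.8, -0.4]
gripper_width: 0.703
grip_force: 0.0
```

```bash
python3 -c "
from h import *
plan(605,66,120,60.5)"
```

```text
slide [-1.1123, -0.5701, 0.2855] roll -0.0005 j7 0.23 F [ 0.8 -0.8 -0.4] w 0.703 t 3.7
```

Request:
apply_moves(
  series=[
    {"slide":[-0.2,-0.1,0.05],"roll":0},
    {"slide":[-0.4,-0.2,0.1],"roll":0},
    {"slide":[-0.6,-0.3,0.15],"roll":0},
    {"slide":[-0.8,-0.4,0.2],"roll":0},
    {"slide":[-0.95,-0.5,0.25],"roll":0},
  ],
)

```text
t: 4.35
eef_pos: [0.5644, 0.1241, 0.1351]
orientation: [[-0.87, 0.492, 0.001], [0.492, 0.87, 0.0], [-0.001, 0.001, -1.0]]
contact_force: [-0.6, 1.0, -0.5]
gripper_width: 0.7
grip_force: 0.0
```

```bash
python3 -c "
from h import *
plan(605,66,3,60.5)"
```

```text
slide [-0.2129, -0.1025, 0.4403] roll 0.0002 j7 0.87 F [-0.6  1.  -0.5] w 0.7 t 4.3
```

Request:
apply_moves(
  series=[
    {"slide":[-0.15,-0.07,0.1],"roll":0},
    {"slide":[-0.19,-0.1,0.25],"roll":0},
    {"slide":[-0.19,-0.1,0.3],"roll":0},
    {"slide":[-0.19,-0.1,0.3],"roll":0},
    {"slide":[-0.19,-0.1,0.3],"roll":0},
  ],
)

```text
t: 4.97
eef_pos: [0.5986, 0.0728, 0.0466]
orientation: [[-0.871, 0.491, 0.002], [0.491, 0.871, 0.001], [-0.001, 0.002, -1.0]]
contact_force: [0.7, -0.6, -0.6]
gripper_width: 0.696
grip_force: 0.0
```

```bash
python3 -c "
from h import *
plan(605,66,3,60.5)"
```

```text
slide [-0.0295, -0.0094, 0.1455] roll 0.0012 j7 1.04 F [ 0.7 -0.6 -0.6] w 0.696 t 5.0
```

Request:
apply_moves(
  series=[
    {"slide":[-0.03,-0.009,0.05],"roll":0},
    {"slide":[-0.03,-0.009,0.1],"roll":0},
    {"slide":[-0.03,-0.009,0.13],"roll":0},
    {"slide":[-0.03,-0.009,0.142],"roll":0},
    {"slide":[-0.03,-0.009,0.142],"roll":0},
  ],
)

```text
t: 5.6
eef_pos: [0.6043, 0.0646, 0.0023]
orientation: [[-0.87, 0.493, -0.0], [0.493, 0.87, -0.0], [0.0, -0.0, -1.0]]
contact_force: [0.3, 0.3, -0.8]
gripper_width: 0.701
grip_force: 0.0
```

Request:
apply_moves(
  series=[
    {"slide":[0,0,0],"roll":0},
    {"slide":[0,0,0],"roll":0},
    {"slide":[0,0,0],"roll":0},
    {"slide":[0,0,0],"roll":0},
    {"slide":[0,0,0],"roll":0},
  ],
  fingers=1,
  grip_force=15,
)

```text
t: 6.22
eef_pos: [0.6047, 0.0648, 0.0028]
orientation: [[-0.87, 0.493, 0.0], [0.493, 0.87, 0.0], [-0.0, 0.0, -1.0]]
contact_force: [-0.8, -0.0, 6.1]
gripper_width: 0.466
grip_force: 15.0
```

Request:
apply_moves(
  series=[
    {"slide":[0,0,-0.1],"roll":0},
    {"slide":[0,0,-0.25],"roll":0},
    {"slide":[0,0,-0.4],"roll":-0.1},
    {"slide":[0,0,-0.55],"roll":-0.25},
    {"slide":[0,0,-0.55],"roll":-0.4},
  ],
)

```text
t: 6.85
eef_pos: [0.6062, 0.0648, 0.1711]
orientation: [[-0.996, 0.091, 0.005], [0.091, 0.996, 0.001], [-0.005, 0.002, -1.0]]
contact_force: [0.0, -0.4, -0.8]
gripper_width: 0.464
grip_force: 15.0
```

```bash
python3 -c "
from h import *
plan(600,-63,170,92.5)"
```

```text
slide [-0.0181, -0.426, 0.0031] roll -0.1288 j7 1.38 F [ 0.  -0.4 -0.8] w 0.464 t 6.8
```

Request:
apply_moves(
  series=[
    {"slide":[0,-0.1,0],"roll":-0.12},
    {"slide":[0.0,-0.25,0],"roll":-0.12},
    {"slide":[0.0,-0.38,0],"roll":-0.12},
    {"slide":[0.0,-0.425,0],"roll":-0.12},
    {"slide":[0.0,-0.425,0],"roll":-0.12},
  ],
)

```text
t: 7.48
eef_pos: [0.5921, -0.0627, 0.1675]
orientation: [[-1.0, -0.028, -0.0], [-0.028, 1.0, -0.0], [0.0, -0.0, -1.0]]
contact_force: [0.7, 1.0, -0.3]
gripper_width: 0.467
grip_force: 15.0
```

```bash
cat > a.py <<'E'
from h import *
im={c:read_camera(c) for c in C}
s=robot.state();R=np.array(s["orientation"]);p=np.array(s["eef_pos"])
eye=p+R@[-.0373,0,-.0012]
tip=np.array([.6605,-.061,.140])
for c in C:
    print(c,"pred eye",proj(c,[eye])[0][::-1].round(1),"tip pred",proj(c,[tip])[0][::-1].round(1),[(round(d["score"],2),np.round(d["centre"],1)) for n in("tag_eye","peg_tip","peg_root") for d in mark_of(c,n)])
print("eye",eye.round(4))
a=im["scene"][180:280,220:320];b=im["top"][165:265,240:340]
o=np.hstack([cv2.resize(k,(400,400),interpolation=2) for k in(a,b)])
import sys
cv2.imwrite(f"pics/{sys.argv[1]}.png",o[:,:,::-1])
plan(605.3,-63.1,155.8,92.5)
E
python3 a.py eye1
```

```text
scene pred eye [200.5 298.6] tip pred [211.9 283.4] [(0.64, array([200.5, 297. ])), (0.93, array([212.4, 285.1])), (0.95, array([223., 268.])), (0.43, array([225.1, 397.4]))]
top pred eye [220.6 290. ] tip pred [207.4 291.3] [(0.68, array([296.1, 394.8])), (0.27, array([279.4, 402.8]))]
eye [ 0.6297 -0.0597  0.1686]
slide [-0.0429, -0.0065, 0.039] roll -0.0126 j7 1.71 F [-0.2  1.4  0. ] w 0.462 t 7.9
```

View pics/eye1.png

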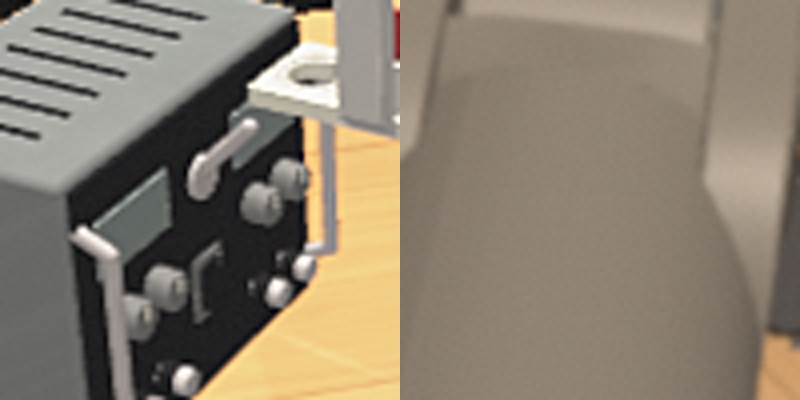

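Request:
apply_moves(
  series=[
    {"slide":[-0.02,-0.005,0.02],"roll":0},
    {"slide":[-0.04,-0.005,0.04],"roll":0},
    {"slide":[-0.06,-0.005,0.06],"roll":0},
    {"slide":[-0.073,-0.005,0.069],"roll":0},
    {"slide":[-0.073,-0.005,0.069],"roll":0},
  ],
)

```text
t: 8.5
eef_pos: [0.6143, -0.0632, 0.1465]
orientation: [[-1.0, -0.029, -0.001], [-0.029, 1.0, -0.0], [0.001, -0.0, -1.0]]
contact_force: [0.4, -0.2, -0.9]
gripper_width: 0.467
grip_force: 15.0
```

```bash
python3 a.py eye2
```

```text
scene pred eye [208.5 288.3] tip pred [211.9 283.4] [(0.96, array([209.1, 288.4])), (0.6, array([211.3, 284.5])), (0.91, array([221.5, 267.7])), (0.33, array([225. , 394.5]))]
top pred eye [211.2 291.8] tip pred [207.4 291.3] []
eye [ 0.6514 -0.0621  0.1481]
slide [0.0295, 0.0009, -0.0293] roll -0.0135 j7 1.72 F [-0.   0.6 -0.5] w 0.47 t 8.9
```

View pics/eye2.png

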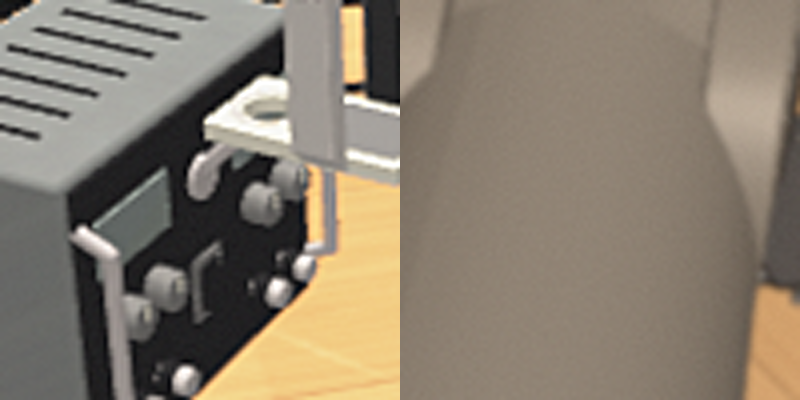

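The scene crop shows the eye at about (288,207), just above the peg tip and in line with it. I'll go down along the peg.

Request:
apply_moves(
  series=[
    {"slide":[-0.007,0,0.007],"roll":0},
    {"slide":[-0.014,0,0.014],"roll":0},
    {"slide":[-0.021,0,0.021],"roll":0},
    {"slide":[-0.028,0,0.028],"roll":0},
    {"slide":[-0.028,0,0.028],"roll":0},
  ],
)

```text
t: 9.52
eef_pos: [0.6226, -0.0629, 0.1382]
orientation: [[-1.0, -0.03, -0.0], [-0.03, 1.0, -0.0], [0.0, -0.0, -1.0]]
contact_force: [0.6, -0.1, 0.1]
gripper_width: 0.463
grip_force: 15.0
```

Request:
apply_moves(
  series=[
    {"slide":[-0.006,0,0.006],"roll":0},
    {"slide":[-0.012,0,0.012],"roll":0},
    {"slide":[-0.018,0,0.018],"roll":0},
    {"slide":[-0.022,0,0.022],"roll":0},
    {"slide":[-0.022,0,0.022],"roll":0},
  ],
)

```text
t: 10.15
eef_pos: [0.6292, -0.0627, 0.1317]
orientation: [[-1.0, -0.03, -0.0], [-0.03, 1.0, -0.0], [0.0, -0.0, -1.0]]
contact_force: [0.4, -0.5, -0.5]
gripper_width: 0.466
grip_force: 15.0
```

```bash
python3 a.py eye3
```

```text
scene pred eye [214.8 280.7] tip pred [211.9 283.4] [(0.92, array([214.8, 280. ])), (0.67, array([211.9, 282.7])), (0.77, array([222.3, 271.3])), (0.73, array([250.2, 411.9])), (0.58, array([247.8, 388. ]))]
top pred eye [205.1 291.7] tip pred [207.4 291.3] [(0.55, array([306.7, 423.8])), (0.5, array([297.7, 391.8]))]
eye [ 0.6664 -0.0616  0.133 ]
slide [0.0795, 0.0011, -0.0797] roll -0.0135 j7 1.73 F [-0.8  0.2 -0.1] w 0.464 t 10.6
```

View pics/eye3.png

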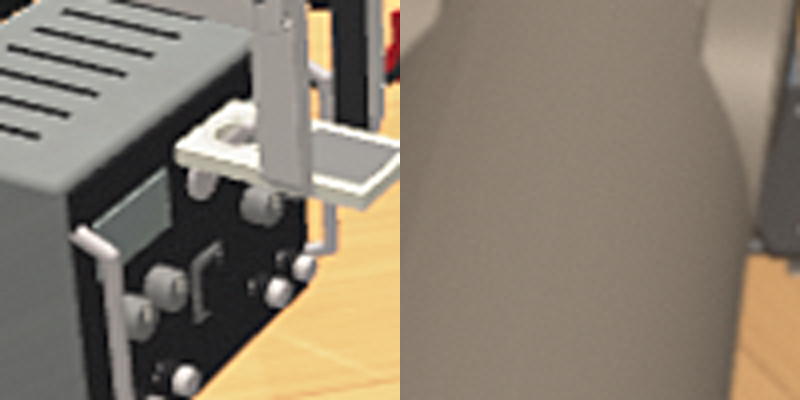

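The peg tip shows inside the eye at crop (245,128) and there is no contact force. I'll go 2 mm further and release.

Request:
apply_moves(
  series=[
    {"slide":[-0.004,0,0.004],"roll":0},
    {"slide":[-0.007,0,0.007],"roll":0},
    {"slide":[-0.007,0,0.007],"roll":0},
    {"slide":[-0.007,0,0.007],"roll":0},
    {"slide":[-0.007,0,0.007],"roll":0},
  ],
)

```text
t: 11.18
eef_pos: [0.6313, -0.0626, 0.1298]
orientation: [[-1.0, -0.029, 0.0], [-0.029, 1.0, -0.0], [-0.0, -0.0, -1.0]]
contact_force: [-0.3, -0.3, 0.4]
gripper_width: 0.467
grip_force: 15.0
```

Request:
apply_moves(
  series=[
    {"slide":[0,0,0],"roll":0},
    {"slide":[0,0,0],"roll":0},
    {"slide":[0,0,0],"roll":0},
    {"slide":[0,0,0],"roll":0},
    {"slide":[0,0,0],"roll":0},
  ],
  fingers=0.25,
)

```text
t: 11.8
eef_pos: [0.6313, -0.0626, 0.1297]
orientation: [[-1.0, -0.03, -0.0], [-0.03, 1.0, -0.0], [0.0, -0.0, -1.0]]
contact_force: [0.4, -0.3, 0.5]
gripper_width: 0.751
grip_force: 0.0
```

Request:
apply_moves(
  series=[
    {"slide":[0.05,0,0],"roll":0},
    {"slide":[0.15,0,0],"roll":0},
    {"slide":[0.25,0,0],"roll":0},
    {"slide":[0.3,0,0],"roll":0},
    {"slide":[0.3,0,0],"roll":0},
  ],
)

```text
t: 12.42
eef_pos: [0.5409, -0.0653, 0.1301]
orientation: [[-1.0, -0.029, 0.0], [-0.029, 1.0, 0.0], [-0.0, 0.0, -1.0]]
contact_force: [-0.3, -0.6, -0.2]
gripper_width: 0.749
grip_force: 0.0
```

```bash
python3 a.py eye4
```

```text
scene pred eye [227.9 328.3] tip pred [211.9 283.4] [(0.77, array([222.5, 272.9])), (0.92, array([210.5, 284.2])), (0.17, array([272.5, 243. ])), (0.83, array([221.6, 271.3])), (0.37, array([224.2, 270.6]))]
top pred eye [252.6 292.2] tip pred [207.4 291.3] []
eye [ 0.5795 -0.064   0.1313]
slide [-0.2124, 0.001, -0.0875] roll -0.0134 j7 1.72 F [-1.   1.   0.4] w 0.75 t 12.8
```

View pics/eye4.png

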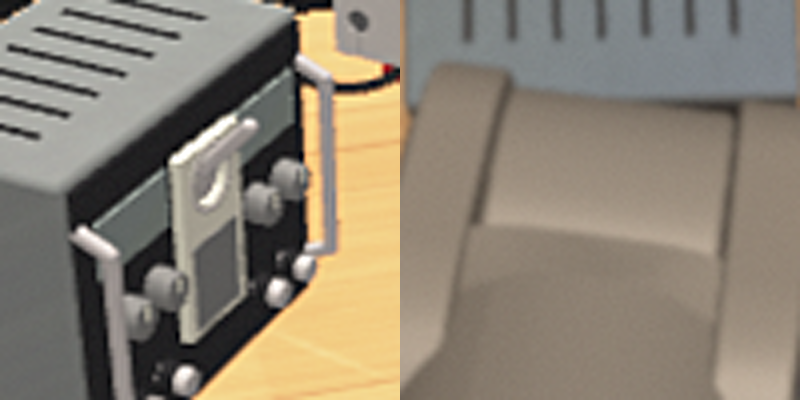

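The tag hangs upright on the peg (scene crop (210,230)). Next is the cover.

```bash
python3 -c "
from h import *
plan(477.5,-253.2,120,70.8)"
```

```text
slide [0.2321, -0.6198, 0.032] roll 0.3482 j7 1.72 F [-1.   1.   0.4] w 0.75 t 12.8
```

Request:
apply_moves(
  series=[
    {"slide":[0.05,-0.15,0],"roll":0.1},
    {"slide":[0.1,-0.3,0],"roll":0.2},
    {"slide":[0.15,-0.45,0],"roll":0.3},
    {"slide":[0.2,-0.6,0],"roll":0.348},
    {"slide":[0.232,-0.62,0],"roll":0.348},
  ],
  fingers=0.4,
)

```text
t: 13.45
eef_pos: [0.4762, -0.2564, 0.1298]
orientation: [[-0.943, 0.333, -0.0], [0.333, 0.943, -0.001], [-0.0, -0.001, -1.0]]
contact_force: [0.6, -0.0, -0.0]
gripper_width: 0.6
grip_force: 0.0
```

```bash
python3 -c "
from h import *
plan(477.5,-253.2,52,70.8)"
```

```text
slide [-0.0007, 0.0117, 0.2592] roll -0.0042 j7 1.78 F [ 0.6 -0.  -0. ] w 0.6 t 13.4
```

Request:
apply_moves(
  series=[
    {"slide":[0,0.011,0.06],"roll":0},
    {"slide":[0,0.011,0.12],"roll":0},
    {"slide":[0,0.011,0.18],"roll":0},
    {"slide":[0,0.011,0.24],"roll":0},
    {"slide":[0,0.011,0.257],"roll":0},
  ],
)

```text
t: 14.08
eef_pos: [0.4777, -0.2499, 0.0512]
orientation: [[-0.944, 0.329, -0.002], [0.329, 0.944, 0.0], [0.002, -0.0, -1.0]]
contact_force: [-0.3, 0.2, 0.5]
gripper_width: 0.6
grip_force: 0.0
```

Request:
apply_moves(
  series=[
    {"slide":[0,0,0],"roll":0},
    {"slide":[0,0,0],"roll":0},
    {"slide":[0,0,0],"roll":0},
    {"slide":[0,0,0],"roll":0},
    {"slide":[0,0,0],"roll":0},
  ],
  fingers=1,
  grip_force=15,
)

```text
t: 14.7
eef_pos: [0.4786, -0.2504, 0.0531]
orientation: [[-0.944, 0.329, 0.001], [0.329, 0.944, -0.0], [-0.001, 0.0, -1.0]]
contact_force: [-0.6, -0.8, 7.3]
gripper_width: 0.318
grip_force: 15.0
```

Request:
apply_moves(
  series=[
    {"slide":[0,0,-0.008],"roll":0},
    {"slide":[0,0,-0.016],"roll":0},
    {"slide":[0,0,-0.024],"roll":0},
    {"slide":[0,0,-0.032],"roll":0},
    {"slide":[0,0,-0.032],"roll":0},
  ],
)

```text
t: 15.32
eef_pos: [0.4783, -0.2501, 0.0624]
orientation: [[-0.944, 0.329, 0.0], [0.329, 0.944, 0.0], [-0.0, 0.0, -1.0]]
contact_force: [0.7, -0.0, -2.3]
gripper_width: 0.319
grip_force: 15.0
```

Run:
```python
from h import *
im=read_camera("scene")
cv2.imwrite("pics/cov1.png",cv2.resize(im[170:300,340:480],None,fx=4,fy=4,interpolation=2)[:,:,::-1])
print(mark_of("scene","cover_back"),robot.state()["contact_force"])
```

```text
[{'centre': [227.8, 396.2], 'score': 0.92}, {'centre': [227.0, 433.5], 'score': 0.37}] [-0.2304162   0.30301603 -0.99887246]
```

View pics/cov1.png

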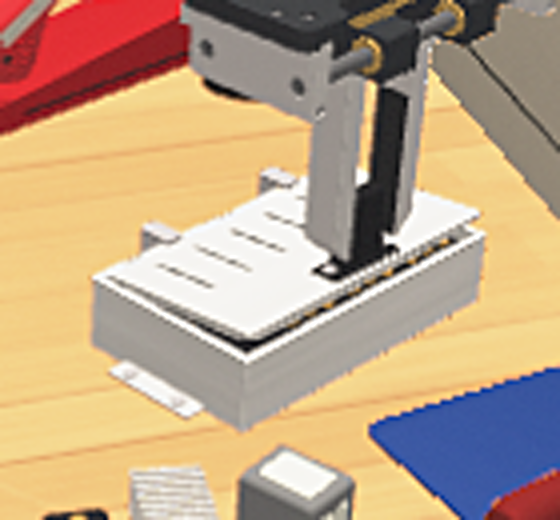

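The cover is tipped at its front with the back edge still at the lugs (image crop). I'll grip harder, draw it back and lift.

Request:
apply_moves(
  series=[
    {"slide":[0,0,0],"roll":0},
    {"slide":[0.015,0,0],"roll":0},
    {"slide":[0.03,0,0],"roll":0},
    {"slide":[0.045,0,0],"roll":0},
    {"slide":[0.05,0,0],"roll":0},
  ],
  grip_force=40,
)

```text
t: 16.05
eef_pos: [0.4637, -0.2451, 0.0623]
orientation: [[-0.944, 0.329, -0.0], [0.329, 0.944, 0.0], [0.0, 0.0, -1.0]]
contact_force: [-0.6, -0.5, -1.1]
gripper_width: 0.315
grip_force: 40.0
```

Request:
apply_moves(
  series=[
    {"slide":[0,0,-0.02],"roll":0},
    {"slide":[0,0,-0.06],"roll":0},
    {"slide":[0,0,-0.12],"roll":0},
    {"slide":[0,0,-0.2],"roll":0},
    {"slide":[0,0,-0.25],"roll":0},
  ],
)

```text
t: 16.68
eef_pos: [0.4647, -0.2455, 0.139]
orientation: [[-0.944, 0.329, 0.002], [0.329, 0.944, -0.0], [-0.002, 0.0, -1.0]]
contact_force: [-0.5, -0.2, -1.5]
gripper_width: 0.319
grip_force: 40.0
```

Run:
```python
from h import *
im=read_camera("scene")
cv2.imwrite("pics/cov2.png",im[130:330,180:520,::-1])
print("red",atz("top",(192,430),.03),atz("top",(180,440),0))
plan(629,-250,140,90)
```

```text
red [ 0.72596927 -0.3416568   0.03      ] [ 0.76135647 -0.37154297  0.        ]
slide [-0.5201, 0.1662, 0.0024] roll -0.3201 j7 1.76 F [ 0.8 -1.   1.3] w 0.318 t 16.7
```

View pics/cov2.png

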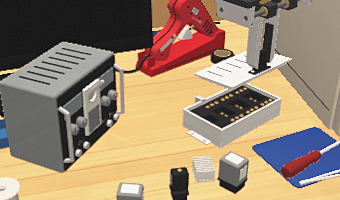

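Request:
apply_moves(
  series=[
    {"slide":[-0.1,0.03,0],"roll":-0.06},
    {"slide":[-0.2,0.06,0],"roll":-0.12},
    {"slide":[-0.32,0.1,0],"roll":-0.2},
    {"slide":[-0.44,0.14,0],"roll":-0.27},
    {"slide":[-0.51,0.166,0],"roll":-0.32},
  ],
)

```text
t: 17.35
eef_pos: [0.6265, -0.248, 0.1365]
orientation: [[-1.0, -0.003, -0.0], [-0.003, 1.0, 0.0], [0.0, 0.0, -1.0]]
contact_force: [-1.1, 0.0, -2.1]
gripper_width: 0.318
grip_force: 40.0
```

Request:
apply_moves(
  series=[
    {"slide":[0,0,0.06],"roll":0},
    {"slide":[0,0,0.12],"roll":0},
    {"slide":[0,0,0.2],"roll":0},
    {"slide":[0,0,0.28],"roll":0},
    {"slide":[0,0,0.3],"roll":0},
  ],
)

```text
t: 17.98
eef_pos: [0.6229, -0.2482, 0.045]
orientation: [[-1.0, 0.001, -0.003], [0.001, 1.0, 0.001], [0.003, 0.001, -1.0]]
contact_force: [-0.2, -0.6, -0.8]
gripper_width: 0.318
grip_force: 40.0
```

```bash
python3 -c "
from h import *
plan(627,-247,22,90)"
```

```text
slide [-0.0138, 0.004, 0.0766] roll -0.0008 j7 2.05 F [-0.2 -0.6 -0.8] w 0.318 t 18.0
```

Reduce the grip so the tab can pivot, lower gently, then open.

Request:
apply_moves(
  series=[
    {"slide":[0,0,0.02],"roll":0},
    {"slide":[0,0,0.04],"roll":0},
    {"slide":[0,0,0.06],"roll":0},
    {"slide":[0,0,0.07],"roll":0},
    {"slide":[0,0,0.07],"roll":0},
  ],
  grip_force=8,
)

```text
t: 18.6
eef_pos: [0.625, -0.2485, 0.0262]
orientation: [[-1.0, -0.0, -0.0], [-0.0, 1.0, -0.0], [0.0, -0.0, -1.0]]
contact_force: [0.3, -1.0, -1.6]
gripper_width: 0.319
grip_force: 8.0
```

Request:
apply_moves(
  series=[
    {"slide":[0,0,0],"roll":0},
    {"slide":[0,0,0],"roll":0},
    {"slide":[0,0,0],"roll":0},
    {"slide":[0,0,0],"roll":0},
    {"slide":[0,0,0],"roll":0},
  ],
  fingers=0.35,
)

```text
t: 19.23
eef_pos: [0.625, -0.2485, 0.0263]
orientation: [[-1.0, -0.0, 0.0], [-0.0, 1.0, -0.0], [-0.0, -0.0, -1.0]]
contact_force: [-1.1, 0.1, 0.0]
gripper_width: 0.647
grip_force: 0.0
```

Request:
apply_moves(
  series=[
    {"slide":[0,0,-0.1],"roll":0},
    {"slide":[0,0,-0.2],"roll":0},
    {"slide":[0,0,-0.3],"roll":0},
    {"slide":[0.1,0.2,-0.35],"roll":0},
    {"slide":[0.2,0.4,-0.35],"roll":0},
  ],
)

```text
t: 19.85
eef_pos: [0.5696, -0.1373, 0.132]
orientation: [[-1.0, 0.001, 0.002], [0.001, 1.0, -0.0], [-0.002, -0.0, -1.0]]
contact_force: [1.2, 0.5, -0.2]
gripper_width: 0.652
grip_force: 0.0
```

Request:
apply_moves(
  series=[
    {"slide":[0.1,0.2,0],"roll":0},
    {"slide":[0.2,0.4,0],"roll":0},
    {"slide":[0.2,0.6,0],"roll":0},
    {"slide":[0.2,0.8,0],"roll":0},
    {"slide":[0.2,0.95,0],"roll":0},
  ],
)

```text
t: 20.48
eef_pos: [0.5094, 0.1497, 0.1314]
orientation: [[-1.0, -0.002, 0.001], [-0.002, 1.0, 0.001], [-0.001, 0.001, -1.0]]
contact_force: [0.2, 0.0, -0.1]
gripper_width: 0.648
grip_force: 0.0
```

```bash
cat > b.py <<'E'
from h import *
for nm,b,rc,z in [("relay_a",RELAY,(282,231),0),("relay_a",RELAY,(335,301),0),("link_plug",LINK,(304,268),0),("cover",COVER,None,.005)]:
    near=atz("top",rc,.03) if rc else (.663,-.247);print(nm);show(find(nm,b,near,z))
for c in C:
    cv2.imwrite(f"pics/{c}5.png",read_camera(c)[:,:,::-1])
    for n in("socket_1","link_socket","socket_base"):
        print(c,n,[(round(d["score"],2),np.round(d["centre"],1).tolist(),np.round(1000*atz(c,d["centre"],.03)[:2],1).tolist()) for d in mark_of(c,n)])
print(robot.state()["eef_pos"])
a=cv2.imread("pics/top5.png")[230:360,320:480];b=cv2.imread("pics/scene5.png")[190:290,350:480]
cv2.imwrite("pics/base5.png",np.vstack([cv2.resize(a,(480,390),interpolation=2)[60:330],cv2.resize(b,(480,369),interpolation=2)[:330]]))
E
python3 b.py
```

```text
relay_a
   scene [541.9  58.5] yaw 23.6 err 0.065
   top [539.8  57.3] yaw 23.6 err 0.058
   both [541.1  58. ] yaw 22.6 err 0.184
relay_a
   scene [438.4 -81.8] yaw -1.7 err 0.091
   top [437. -82.] yaw -14.3 err 0.096
   both [437.4 -81.9] yaw -13.2 err 0.221
link_plug
   scene [500.3 -16.3] yaw 32.8 err 0.09
   top [498.4 -16.3] yaw 39.7 err 0.079
   both [499.2 -15.8] yaw 39.1 err 0.219
cover
   scene [ 654.8 -246.7] yaw 3.6 err 0.393
   top [ 657.6 -247.9] yaw -0.1 err 0.024
   both [ 657.4 -247.8] yaw -0.1 err 0.42
scene socket_1 [(0.94, [233.8, 422.1], [500.9, -284.6]), (0.92, [226.4, 431.6], [494.9, -320.3]), (0.6, [241.8, 405.8], [516.7, -242.5])]
scene link_socket [(0.66, [248.6, 387.9], [535.9, -204.7])]
scene socket_base [(0.62, [248.7, 413.3], [495.6, -226.6]), (0.47, [222.6, 270.6], [777.3, -182.0])]
top socket_1 [(0.85, [300.0, 405.4], [505.4, -286.7]), (0.82, [292.0, 384.5], [520.7, -245.4]), (0.72, [307.9, 422.9], [490.2, -321.3]), (0.18, [334.2, 300.5], [436.9, -81.8])]
top link_socket [(0.69, [283.2, 364.2], [537.6, -205.3])]
top socket_base [(0.72, [297.9, 391.2], [509.3, -258.5])]
[0.50971218 0.14695802 0.13102452]
```

View pics/base5.png

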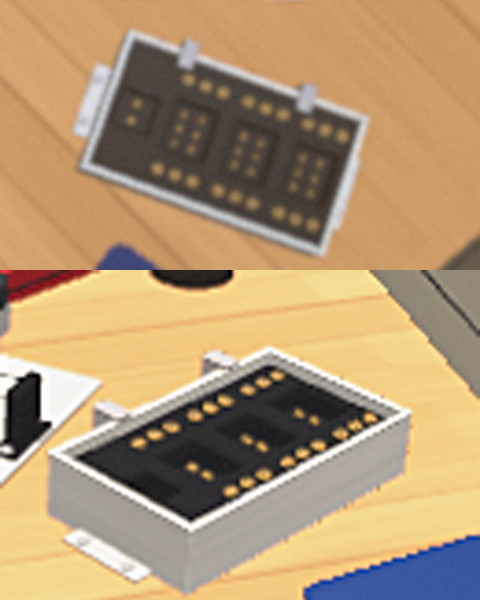

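The base crop shows the opened tray, with the three relay wells and the small link well at its +y (left) end. The cover lies flat with its tab up.

```bash
cat > c.py <<'E'
from h import *
im={c:read_camera(c) for c in C}
BASE=[box(96,168,0,38),box(48,198,0,3)]
regs={}
for c in C:
    m=look(c,"socket_base",(.511,-.264),.03)
    if m is not None: regs[c]=m;show({c:fit(BASE,{c:m},[.511,-.264,-.335],0)})
# gold pins
img=im["top"].astype(int);gold=((img[:,:,0]-img[:,:,2])>45).astype(np.uint8)
w=np.clip(img[:,:,0]-img[:,:,2]-30,0,None).astype(float)
yaw=np.radians(-19.3);by=np.array([-np.sin(yaw),np.cos(yaw)]);bx=np.array([np.cos(yaw),np.sin(yaw)])
for g in [(.4925,-.321),(.503,-.2855),(.5187,-.244),(.5367,-.205)]:
    g=np.array(g)
    for k in range(4):
        q=np.array([[*(g+bx*a*.015+by*b*.013),.018] for a,b in((-1,-1),(-1,1),(1,1),(1,-1))])
        m=np.zeros((480,640),np.uint8);cv2.fillConvexPoly(m,np.round(proj("top",q)*16).astype(np.int32),1,shift=4)
        W=w*m;y,x=np.mgrid[:480,:640];rc=((W*y).sum()/W.sum(),(W*x).sum()/W.sum());g=atz("top",rc,.018)[:2]
    print("pins",np.round(g*1000,1),round(W.sum()))
plan(541,58,120,23.5)
E
python3 c.py
```

```text
scene [ 513.4 -265.9] yaw -19.0 err 0.055
   top [ 510.7 -264.7] yaw -19.6 err 0.044
pins [ 491.1 -321.9] 488
pins [ 505.  -281.5] 389
pins [ 518.4 -243.1] 465
pins [ 530.9 -206.5] 379
slide [-0.1041, -0.2966, 0.0368] roll 1.1085 j7 1.25 F [-0.4  0.1  0.3] w 0.65 t 21.9
```

Request:
apply_moves(
  series=[
    {"slide":[-0.05,-0.1,0],"roll":0.17},
    {"slide":[-0.1,-0.2,0],"roll":0.34},
    {"slide":[-0.1,-0.297,0.03],"roll":0.5},
    {"slide":[-0.1,-0.297,0.03],"roll":0.68},
    {"slide":[-0.1,-0.297,0.03],"roll":0.85},
  ],
)

```text
t: 22.5
eef_pos: [0.5397, 0.0573, 0.1219]
orientation: [[-0.624, 0.781, -0.0], [0.781, 0.624, -0.0], [0.0, -0.0, -1.0]]
contact_force: [0.1, -0.5, -0.5]
gripper_width: 0.652
grip_force: 0.0
```

```bash
python3 -c "
from h import *
plan(541,58,30,23.5)"
```

```text
slide [-0.001, 0.0048, 0.3065] roll 0.2519 j7 0.63 F [ 0.1 -0.5 -0.5] w 0.652 t 22.5
```

Request:
apply_moves(
  series=[
    {"slide":[0,0.005,0],"roll":0.12},
    {"slide":[0,0.005,0.06],"roll":0.252},
    {"slide":[0,0.005,0.15],"roll":0.252},
    {"slide":[0,0.005,0.25],"roll":0.252},
    {"slide":[0,0.005,0.306],"roll":0.252},
  ],
)

```text
t: 23.12
eef_pos: [0.5404, 0.0587, 0.029]
orientation: [[-0.405, 0.914, -0.001], [0.914, 0.405, -0.0], [0.0, -0.001, -1.0]]
contact_force: [0.5, -0.2, 0.2]
gripper_width: 0.645
grip_force: 0.0
```

Request:
apply_moves(
  series=[
    {"slide":[0,0,0],"roll":0},
    {"slide":[0,0,0],"roll":0},
    {"slide":[0,0,0],"roll":0},
    {"slide":[0,0,0],"roll":0},
    {"slide":[0,0,0],"roll":0},
  ],
  fingers=1,
  grip_force=20,
)

```text
t: 23.75
eef_pos: [0.5416, 0.0589, 0.0312]
orientation: [[-0.405, 0.914, 0.001], [0.914, 0.405, 0.001], [-0.0, 0.002, -1.0]]
contact_force: [-1.1, -0.6, 8.7]
gripper_width: 0.382
grip_force: 19.9
```

Request:
apply_moves(
  series=[
    {"slide":[0,0,-0.06],"roll":0},
    {"slide":[0,0,-0.15],"roll":0},
    {"slide":[0,0,-0.27],"roll":0},
    {"slide":[0,0,-0.33],"roll":0},
    {"slide":[0,0,-0.33],"roll":0},
  ],
)

```text
t: 24.38
eef_pos: [0.5415, 0.0592, 0.1305]
orientation: [[-0.405, 0.914, 0.002], [0.914, 0.405, 0.001], [0.0, 0.002, -1.0]]
contact_force: [-0.1, 0.2, -1.1]
gripper_width: 0.384
grip_force: 19.9
```

```bash
python3 -c "
from h import *
plan(506,-282.5,130,-19.3)"
```

```text
slide [-0.9932, -0.5697, -0.0001] roll 0.7201 j7 0.4 F [-0.1  0.2 -1.1] w 0.384 t 24.4
```

Request:
apply_moves(
  series=[
    {"slide":[-0.15,-0.08,0],"roll":0.13},
    {"slide":[-0.3,-0.17,0],"roll":0.26},
    {"slide":[-0.45,-0.25,0],"roll":0.4},
    {"slide":[-0.6,-0.34,0],"roll":0.53},
    {"slide":[-0.75,-0.42,0],"roll":0.66},
  ],
)

```text
t: 25.0
eef_pos: [0.5158, -0.1994, 0.1281]
orientation: [[0.275, 0.961, -0.001], [0.961, -0.275, -0.0], [-0.0, -0.001, -1.0]]
contact_force: [-0.0, 1.2, -0.9]
gripper_width: 0.379
grip_force: 19.9
```

```bash
python3 -c "
from h import *
plan(506,-282.5,75,-19.3)"
```

```text
slide [-0.2753, 0.0452, 0.1772] roll 0.0557 j7 0.3 F [-0.   1.2 -0.9] w 0.379 t 25.0
```

Request:
apply_moves(
  series=[
    {"slide":[-0.1,0.02,0],"roll":0.05},
    {"slide":[-0.2,0.04,0],"roll":0.055},
    {"slide":[-0.275,0.045,0.03],"roll":0.055},
    {"slide":[-0.275,0.045,0.1],"roll":0.055},
    {"slide":[-0.275,0.045,0.16],"roll":0.055},
  ],
)

```text
t: 25.62
eef_pos: [0.5066, -0.2809, 0.0793]
orientation: [[0.326, 0.945, -0.002], [0.945, -0.326, 0.0], [-0.0, -0.002, -1.0]]
contact_force: [0.6, -0.4, -1.4]
gripper_width: 0.381
grip_force: 19.9
```

```bash
cat > d.py <<'E'
from h import *
import sys
x,y,off=map(float,sys.argv[1:4])   # expected target, TCP height over part origin (mm)
s=robot.state();p=np.array(s["eef_pos"]);z=p[2]-off/1000
name,b=(("link_plug",LINK) if len(sys.argv)>4 else ("relay_a",RELAY))
print("TCP",(p*1000).round(1),"z part",z)
show(find(name,b,p[:2],z,yaw=np.radians(-19.3),tol=.03))
plan(x,y,p[2]*1000,-19.3)
E
python3 d.py 506 -282.5 31.2
```

```text
TCP [ 506.6 -280.9   79.3] z part 0.04809197312067833
   scene [ 508.3 -280.7] yaw 22.3 err 0.273
slide [-0.0069, -0.0022, 0.0053] roll 0.0052 j7 0.46 F [ 0.3  1.2 -0.7] w 0.384 t 25.8
```

Request:
apply_moves(
  series=[
    {"slide":[-0.005,-0.002,0.015],"roll":0.005},
    {"slide":[-0.005,-0.002,0.03],"roll":0.005},
    {"slide":[-0.005,-0.002,0.045],"roll":0.005},
    {"slide":[-0.005,-0.002,0.055],"roll":0.005},
    {"slide":[-0.005,-0.002,0.055],"roll":0.005},
  ],
)

```text
t: 26.45
eef_pos: [0.5063, -0.2822, 0.0645]
orientation: [[0.331, 0.944, -0.0], [0.944, -0.331, 0.0], [-0.0, -0.0, -1.0]]
contact_force: [-0.3, -0.7, -0.9]
gripper_width: 0.383
grip_force: 19.9
```

Request:
apply_moves(
  series=[
    {"slide":[0,0,0.005],"roll":0},
    {"slide":[0,0,0.01],"roll":0},
    {"slide":[0,0,0.014],"roll":0},
    {"slide":[0,0,0.014],"roll":0},
    {"slide":[0,0,0.014],"roll":0},
  ],
)

```text
t: 27.08
eef_pos: [0.5064, -0.2823, 0.0606]
orientation: [[0.331, 0.944, -0.0], [0.944, -0.331, -0.0], [-0.0, -0.0, -1.0]]
contact_force: [0.0, -0.9, -0.5]
gripper_width: 0.38
grip_force: 19.9
```

Bottom is at about 29.4 with no contact yet. I'll continue down.

Request:
apply_moves(
  series=[
    {"slide":[0,0,0.004],"roll":0},
    {"slide":[0,0,0.008],"roll":0},
    {"slide":[0,0,0.012],"roll":0},
    {"slide":[0,0,0.014],"roll":0},
    {"slide":[0,0,0.014],"roll":0},
  ],
)

```text
t: 27.7
eef_pos: [0.5065, -0.282, 0.0563]
orientation: [[0.331, 0.944, -0.0], [0.944, -0.331, 0.0], [0.0, -0.0, -1.0]]
contact_force: [2.2, 3.7, -1.0]
gripper_width: 0.38
grip_force: 19.9
```

It is entering the well with a light side contact; I'll shift 0.6 mm along tool +x and continue.

Request:
apply_moves(
  series=[
    {"slide":[0.002,0,0.006],"roll":0},
    {"slide":[0.002,0,0.012],"roll":0},
    {"slide":[0.002,0,0.018],"roll":0},
    {"slide":[0.002,0,0.024],"roll":0},
    {"slide":[0.002,0,0.026],"roll":0},
  ],
)

```text
t: 28.32
eef_pos: [0.5066, -0.2818, 0.049]
orientation: [[0.331, 0.944, 0.0], [0.944, -0.331, 0.0], [0.0, -0.0, -1.0]]
contact_force: [-5.4, 7.0, 22.8]
gripper_width: 0.383
grip_force: 19.9
```

Home: the z contact comes at the expected height. Release and rise, then re-measure the second relay.

Request:
apply_moves(
  series=[
    {"slide":[0,0,-0.003],"roll":0},
    {"slide":[0,0,-0.003],"roll":0},
    {"slide":[0,0,-0.003],"roll":0},
    {"slide":[0,0,-0.003],"roll":0},
    {"slide":[0,0,-0.003],"roll":0},
  ],
  fingers=0.4,
)

```text
t: 28.95
eef_pos: [0.5066, -0.2817, 0.0494]
orientation: [[0.331, 0.944, -0.0], [0.944, -0.331, -0.0], [-0.0, -0.0, -1.0]]
contact_force: [1.0, -0.8, -0.2]
gripper_width: 0.598
grip_force: 0.0
```

Request:
apply_moves(
  series=[
    {"slide":[0,0,-0.08],"roll":0},
    {"slide":[0,0,-0.18],"roll":0},
    {"slide":[0,0,-0.25],"roll":0},
    {"slide":[0.1,0,-0.27],"roll":0},
    {"slide":[0.3,0,-0.27],"roll":0},
  ],
)

```text
t: 29.58
eef_pos: [0.5364, -0.198, 0.1314]
orientation: [[0.335, 0.942, 0.002], [0.942, -0.335, -0.001], [-0.0, 0.002, -1.0]]
contact_force: [1.2, 0.4, 0.1]
gripper_width: 0.601
grip_force: 0.0
```

Request:
apply_moves(
  series=[
    {"slide":[0.2,0,0],"roll":0},
    {"slide":[0.4,0,0],"roll":0},
    {"slide":[0.6,0,0],"roll":0},
    {"slide":[0.8,0,0],"roll":0},
    {"slide":[0.95,0,0],"roll":0},
  ],
)

```text
t: 30.2
eef_pos: [0.6311, 0.0753, 0.1303]
orientation: [[0.329, 0.944, -0.0], [0.944, -0.329, 0.0], [0.0, -0.0, -1.0]]
contact_force: [0.8, -0.6, 0.9]
gripper_width: 0.599
grip_force: 0.0
```

```bash
cat > e.py <<'E'
from h import *
print("home?");show(find("relay_a",RELAY,(.5066,-.282),.018,yaw=np.radians(-19.3)))
print("relay2");show(find("relay_a",RELAY,(.4372,-.082),0,tol=.12))
print("link");show(find("link_plug",LINK,(.4995,-.016),0,tol=.12))
plan(438,-82,120,-12)
E
python3 e.py
```

```text
home?
   scene [ 507. -285.] yaw -3.5 err 0.177
   top [ 503.2 -282.1] yaw -21.5 err 0.061
   both [ 504. -282.] yaw -19.3 err 0.29
relay2
   scene [438.7 -78.5] yaw -6.0 err 0.074
   top [436.8 -80.2] yaw -14.7 err 0.104
   both [437.9 -80.2] yaw -13.2 err 0.223
link
   scene [501.  -15.4] yaw 32.4 err 0.077
   top [498.5 -16.4] yaw 39.9 err 0.068
   both [499.7 -15.7] yaw 37.7 err 0.233
slide [-0.6958, -0.4358, 0.0351] roll -0.1228 j7 -0.2 F [-0.8 -0.1  0.4] w 0.598 t 30.8
```

Run:
```python
from h import *
show(find("heat_sink",[box(30,40,0,22)],atz("top",(306.7,301.5),.01),0,zc=.01))
```

```text
scene [491.9 -87.6] yaw 34.8 err 0.046
   top [489.5 -87.2] yaw 36.8 err 0.125
   both [491.1 -86.7] yaw 34.9 err 0.213
```

Request:
apply_moves(
  series=[
    {"slide":[-0.17,-0.1,0],"roll":-0.12},
    {"slide":[-0.34,-0.2,0],"roll":-0.12},
    {"slide":[-0.51,-0.3,0],"roll":-0.12},
    {"slide":[-0.65,-0.4,0],"roll":-0.12},
    {"slide":[-0.69,-0.436,0.02],"roll":-0.12},
  ],
  fingers=0.53,
)

```text
t: 31.62
eef_pos: [0.4368, -0.0811, 0.1246]
orientation: [[0.212, 0.977, 0.001], [0.977, -0.212, 0.002], [0.002, 0.0, -1.0]]
contact_force: [0.6, 1.0, 0.3]
gripper_width: 0.471
grip_force: 0.0
```

```bash
python3 -c "
from h import *
plan(437.5,-80.5,30,-12)"
```

```text
slide [0.002, 0.0017, 0.3153] roll -0.0042 j7 0.04 F [0.6 1.  0.3] w 0.471 t 31.6
```

The heat sink's top is at 22 mm and my tips stay at 30 mm, so they pass above it.

Request:
apply_moves(
  series=[
    {"slide":[0.002,0.002,0.06],"roll":0},
    {"slide":[0.002,0.002,0.15],"roll":0},
    {"slide":[0.002,0.002,0.24],"roll":0},
    {"slide":[0.002,0.002,0.3],"roll":0},
    {"slide":[0.002,0.002,0.308],"roll":0},
  ],
)

```text
t: 32.25
eef_pos: [0.4392, -0.0793, 0.0311]
orientation: [[0.21, 0.978, -0.002], [0.978, -0.21, -0.001], [-0.001, -0.002, -1.0]]
contact_force: [-0.3, 0.0, 0.4]
gripper_width: 0.474
grip_force: 0.0
```

Request:
apply_moves(
  series=[
    {"slide":[0,0,0],"roll":0},
    {"slide":[0,0,0],"roll":0},
    {"slide":[0,0,0],"roll":0},
    {"slide":[0,0,0],"roll":0},
    {"slide":[0,0,0],"roll":0},
  ],
  fingers=1,
  grip_force=20,
)

```text
t: 32.88
eef_pos: [0.4397, -0.0793, 0.0323]
orientation: [[0.21, 0.978, 0.0], [0.978, -0.21, 0.0], [0.0, 0.0, -1.0]]
contact_force: [-0.5, 1.2, 6.5]
gripper_width: 0.383
grip_force: 19.9
```

Request:
apply_moves(
  series=[
    {"slide":[0,0,-0.06],"roll":0},
    {"slide":[0,0,-0.15],"roll":0},
    {"slide":[0,0,-0.27],"roll":0},
    {"slide":[0,0,-0.33],"roll":0},
    {"slide":[0,0,-0.33],"roll":0},
  ],
)

```text
t: 33.5
eef_pos: [0.4402, -0.0791, 0.1318]
orientation: [[0.209, 0.978, 0.002], [0.978, -0.209, 0.001], [0.002, 0.002, -1.0]]
contact_force: [0.2, 0.0, 0.1]
gripper_width: 0.384
grip_force: 19.9
```

```bash
python3 -c "
from h import *
plan(492.7,-321.5,130,-19.3)"
```

```text
slide [-0.7536, 0.3403, 0.0056] roll 0.1204 j7 0.03 F [0.2 0.  0.1] w 0.384 t 33.5
```

Request:
apply_moves(
  series=[
    {"slide":[-0.16,0.07,0],"roll":0.12},
    {"slide":[-0.32,0.14,0],"roll":0.12},
    {"slide":[-0.48,0.22,0],"roll":0.12},
    {"slide":[-0.64,0.29,0],"roll":0.12},
    {"slide":[-0.751,0.34,0],"roll":0.12},
  ],
)

```text
t: 34.12
eef_pos: [0.4913, -0.3234, 0.1293]
orientation: [[0.332, 0.943, -0.002], [0.943, -0.332, -0.0], [-0.001, -0.002, -1.0]]
contact_force: [0.1, -0.5, -0.7]
gripper_width: 0.383
grip_force: 19.9
```

```bash
python3 -c "
from h import *
plan(493,-320.7,64,-19.3)"
```

```text
slide [0.0106, 0.0028, 0.2177] roll -0.0015 j7 0.52 F [ 0.1 -0.5 -0.7] w 0.383 t 34.1
```

Request:
apply_moves(
  series=[
    {"slide":[0,0,0.04],"roll":0},
    {"slide":[0.007,0.002,0.1],"roll":0},
    {"slide":[0.007,0.002,0.16],"roll":0},
    {"slide":[0.007,0.002,0.2],"roll":0},
    {"slide":[0.007,0.002,0.2],"roll":0},
  ],
)

```text
t: 34.75
eef_pos: [0.4927, -0.3187, 0.0701]
orientation: [[0.33, 0.944, -0.001], [0.944, -0.33, 0.001], [0.0, -0.002, -1.0]]
contact_force: [-0.0, -0.1, -0.4]
gripper_width: 0.383
grip_force: 19.9
```

```bash
python3 d.py 493 -320.7 32.3
```

```text
TCP [ 492.7 -318.7   70.1] z part 0.03778845764573607
   scene [ 491.9 -321.7] yaw -1.6 err 0.412
slide [-0.0044, -0.0003, 0.0051] roll -0.0001 j7 0.58 F [ 0.2 -0.8 -1.1] w 0.385 t 35.0
```

Request:
apply_moves(
  series=[
    {"slide":[-0.004,0,0.01],"roll":0},
    {"slide":[-0.004,0,0.02],"roll":0},
    {"slide":[-0.004,0,0.028],"roll":0},
    {"slide":[-0.004,0,0.032],"roll":0},
    {"slide":[-0.004,0,0.032],"roll":0},
  ],
)

```text
t: 35.58
eef_pos: [0.4927, -0.3205, 0.0614]
orientation: [[0.331, 0.944, -0.0], [0.944, -0.331, 0.0], [-0.0, -0.0, -1.0]]
contact_force: [0.2, -0.6, -1.1]
gripper_width: 0.383
grip_force: 19.9
```

Request:
apply_moves(
  series=[
    {"slide":[0,0,0.004],"roll":0},
    {"slide":[0,0,0.008],"roll":0},
    {"slide":[0,0,0.012],"roll":0},
    {"slide":[0,0,0.012],"roll":0},
    {"slide":[0,0,0.012],"roll":0},
  ],
)

```text
t: 36.2
eef_pos: [0.4928, -0.3203, 0.0578]
orientation: [[0.331, 0.944, -0.0], [0.944, -0.331, 0.0], [0.0, -0.0, -1.0]]
contact_force: [1.2, 1.8, -1.9]
gripper_width: 0.387
grip_force: 19.9
```

Request:
apply_moves(
  series=[
    {"slide":[0.002,0,0.006],"roll":0},
    {"slide":[0.002,0,0.012],"roll":0},
    {"slide":[0.002,0,0.018],"roll":0},
    {"slide":[0.002,0,0.024],"roll":0},
    {"slide":[0.002,0,0.028],"roll":0},
  ],
)

```text
t: 36.83
eef_pos: [0.4929, -0.32, 0.05]
orientation: [[0.331, 0.944, 0.0], [0.944, -0.331, 0.001], [0.001, -0.0, -1.0]]
contact_force: [-7.2, 8.1, 29.5]
gripper_width: 0.38
grip_force: 20.0
```

Home. Release, rise, and look at the link plug and both relays.

Request:
apply_moves(
  series=[
    {"slide":[0,0,-0.003],"roll":0},
    {"slide":[0,0,-0.003],"roll":0},
    {"slide":[0,0,-0.003],"roll":0},
    {"slide":[0,0,-0.003],"roll":0},
    {"slide":[0,0,-0.003],"roll":0},
  ],
  fingers=0.4,
)

```text
t: 37.45
eef_pos: [0.4929, -0.3199, 0.0503]
orientation: [[0.331, 0.944, -0.0], [0.944, -0.331, -0.0], [-0.0, -0.0, -1.0]]
contact_force: [0.5, -0.1, -0.2]
gripper_width: 0.601
grip_force: 0.0
```

Request:
apply_moves(
  series=[
    {"slide":[0,0,-0.08],"roll":0},
    {"slide":[0,0,-0.18],"roll":0},
    {"slide":[0,0,-0.25],"roll":0},
    {"slide":[0.1,0,-0.27],"roll":0},
    {"slide":[0.3,0,-0.27],"roll":0},
  ],
)

```text
t: 38.08
eef_pos: [0.5227, -0.2361, 0.1323]
orientation: [[0.335, 0.942, 0.001], [0.942, -0.335, -0.001], [-0.0, 0.002, -1.0]]
contact_force: [1.5, 0.5, 0.2]
gripper_width: 0.599
grip_force: 0.0
```

Request:
apply_moves(
  series=[
    {"slide":[0.2,0,0],"roll":0},
    {"slide":[0.4,0,0],"roll":0},
    {"slide":[0.6,0,0],"roll":0},
    {"slide":[0.8,0,0],"roll":0},
    {"slide":[1.0,0,0],"roll":0},
  ],
)

```text
t: 38.7
eef_pos: [0.6224, 0.0504, 0.1315]
orientation: [[0.33, 0.944, 0.0], [0.944, -0.33, 0.0], [0.0, 0.0, -1.0]]
contact_force: [0.9, -0.7, -0.2]
gripper_width: 0.598
grip_force: 0.0
```

```bash
cat > e.py <<'E'
from h import *
im=read_camera("top")
o=outline_of("top","relay_a");print([(round(d["score"],2),d["rect"]) for d in o])
print("link");show(find("link_plug",LINK,(.4995,-.016),0,tol=.12))
plan(499.7,-15.8,120,-52)
import sys
for c in C:cv2.imwrite(f"pics/{c}{sys.argv[1]}.png",read_camera(c)[:,:,::-1])
a=cv2.imread(f"pics/top{sys.argv[1]}.png")[230:360,320:480];b=cv2.imread(f"pics/scene{sys.argv[1]}.png")[170:290,340:480]
cv2.imwrite(f"pics/base{sys.argv[1]}.png",np.vstack([cv2.resize(a,(480,390),interpolation=2)[60:330],cv2.resize(b,(480,411),interpolation=2)[:330]]))
E
python3 e.py 6
```

```text
[(0.92, [415.8, 297.9, 437.2, 316.1]), (0.78, [398.0, 289.4, 415.6, 312.2])]
link
   scene [501.  -16.5] yaw 36.7 err 0.07
   top [498.7 -15.7] yaw -48.0 err 0.146
   both [500.  -16.1] yaw 36.3 err 0.306
slide [-0.3322, -0.3138, 0.0381] roll 0.5437 j7 -0.13 F [-0.3 -0.1  0.4] w 0.6 t 39.0
```

View pics/base6.png

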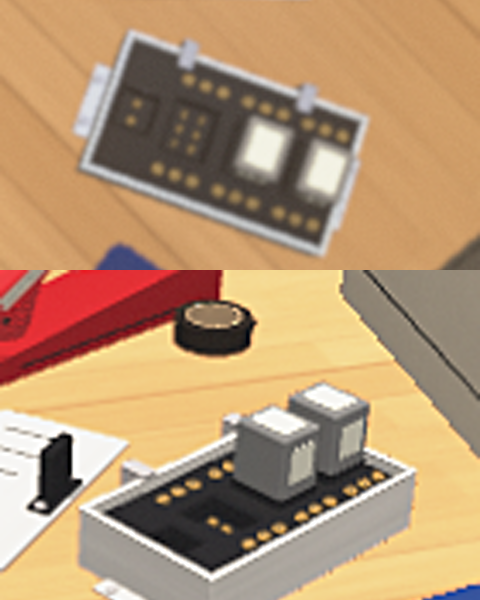

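Both relays sit upright in the two right-hand wells (top crop (262,148) and (322,170)). The link plug has not moved.

Request:
apply_moves(
  series=[
    {"slide":[-0.1,-0.1,0],"roll":0.15},
    {"slide":[-0.2,-0.2,0],"roll":0.3},
    {"slide":[-0.3,-0.3,0.03],"roll":0.45},
    {"slide":[-0.332,-0.314,0.03],"roll":0.555},
    {"slide":[-0.332,-0.314,0.03],"roll":0.555},
  ],
  fingers=0.45,
)

```text
t: 39.72
eef_pos: [0.4996, -0.0156, 0.1225]
orientation: [[0.795, 0.606, 0.0], [0.606, -0.795, 0.001], [0.0, -0.0, -1.0]]
contact_force: [0.7, -0.2, 0.1]
gripper_width: 0.551
grip_force: 0.0
```

```bash
python3 -c "
from h import *
plan(500.0,-15.8,30,-53)"
```

```text
slide [0.0005, 0.0015, 0.3085] roll 0.005 j7 -0.57 F [ 0.7 -0.2  0.1] w 0.551 t 39.7
```

Request:
apply_moves(
  series=[
    {"slide":[0,0.001,0.06],"roll":0},
    {"slide":[0,0.001,0.15],"roll":0},
    {"slide":[0,0.001,0.24],"roll":0},
    {"slide":[0,0.001,0.3],"roll":0},
    {"slide":[0,0.001,0.306],"roll":0},
  ],
)

```text
t: 40.35
eef_pos: [0.4996, -0.0153, 0.0289]
orientation: [[0.794, 0.608, -0.003], [0.608, -0.794, -0.001], [-0.003, -0.001, -1.0]]
contact_force: [1.3, -0.7, 0.0]
gripper_width: 0.551
grip_force: 0.0
```

Request:
apply_moves(
  series=[
    {"slide":[0,0,0],"roll":0},
    {"slide":[0,0,0],"roll":0},
    {"slide":[0,0,0],"roll":0},
    {"slide":[0,0,0],"roll":0},
    {"slide":[0,0,0],"roll":0},
  ],
  fingers=1,
  grip_force=20,
)

```text
t: 40.98
eef_pos: [0.5005, -0.0147, 0.0308]
orientation: [[0.794, 0.607, 0.0], [0.607, -0.794, 0.0], [0.001, -0.0, -1.0]]
contact_force: [-0.1, 2.6, 6.0]
gripper_width: 0.194
grip_force: 20.0
```

Request:
apply_moves(
  series=[
    {"slide":[0,0,-0.06],"roll":0},
    {"slide":[0,0,-0.15],"roll":0},
    {"slide":[0,0,-0.27],"roll":0},
    {"slide":[0,0,-0.33],"roll":0},
    {"slide":[0,0,-0.33],"roll":0},
  ],
)

```text
t: 41.6
eef_pos: [0.5008, -0.0143, 0.13]
orientation: [[0.794, 0.608, 0.002], [0.608, -0.794, 0.001], [0.002, 0.0, -1.0]]
contact_force: [-0.9, 0.1, -0.4]
gripper_width: 0.192
grip_force: 20.0
```

```bash
python3 -c "
from h import *
plan(533,-206.3,130,-19.3)"
```

```text
slide [-0.3037, 0.5733, -0.0004] roll -0.5543 j7 -0.58 F [-0.9  0.1 -0.4] w 0.192 t 41.6
```

Request:
apply_moves(
  series=[
    {"slide":[-0.08,0.14,0],"roll":-0.14},
    {"slide":[-0.15,0.28,0],"roll":-0.28},
    {"slide":[-0.23,0.42,0],"roll":-0.42},
    {"slide":[-0.29,0.55,0],"roll":-0.55},
    {"slide":[-0.303,0.572,0],"roll":-0.555},
  ],
)

```text
t: 42.22
eef_pos: [0.5314, -0.2095, 0.1283]
orientation: [[0.333, 0.943, -0.001], [0.943, -0.333, -0.0], [-0.001, -0.001, -1.0]]
contact_force: [-0.5, -0.3, -1.1]
gripper_width: 0.187
grip_force: 20.0
```

Request:
apply_moves(
  series=[
    {"slide":[0,0,0.04],"roll":0},
    {"slide":[0,0,0.1],"roll":0},
    {"slide":[0,0,0.16],"roll":0},
    {"slide":[0,0,0.2],"roll":0},
    {"slide":[0,0,0.2],"roll":0},
  ],
)

```text
t: 42.85
eef_pos: [0.5317, -0.2061, 0.0685]
orientation: [[0.331, 0.944, -0.002], [0.944, -0.331, 0.0], [-0.001, -0.002, -1.0]]
contact_force: [-0.2, 0.4, 0.0]
gripper_width: 0.191
grip_force: 20.0
```

```bash
python3 d.py 533.2 -205.8 30.8 link
```

```text
TCP [ 531.7 -206.1   68.5] z part 0.0377056048043331
   scene [ 530.9 -203.9] yaw 4.5 err 0.307
slide [0.0032, 0.001, 0.0052] roll -0.0003 j7 0.36 F [-0.9  0.  -0.8] w 0.192 t 43.0
```

Request:
apply_moves(
  series=[
    {"slide":[0.003,0.001,0.01],"roll":0},
    {"slide":[0.003,0.001,0.02],"roll":0},
    {"slide":[0.003,0.001,0.028],"roll":0},
    {"slide":[0.003,0.001,0.032],"roll":0},
    {"slide":[0.003,0.001,0.032],"roll":0},
  ],
)

```text
t: 43.68
eef_pos: [0.5328, -0.2058, 0.0599]
orientation: [[0.331, 0.944, -0.0], [0.944, -0.331, -0.0], [-0.0, -0.0, -1.0]]
contact_force: [-0.0, 1.1, -0.1]
gripper_width: 0.19
grip_force: 20.0
```

Request:
apply_moves(
  series=[
    {"slide":[0,0,0.004],"roll":0},
    {"slide":[0,0,0.008],"roll":0},
    {"slide":[0,0,0.012],"roll":0},
    {"slide":[0,0,0.012],"roll":0},
    {"slide":[0,0,0.012],"roll":0},
  ],
)

```text
t: 44.3
eef_pos: [0.5328, -0.2057, 0.0563]
orientation: [[0.331, 0.944, -0.0], [0.944, -0.331, -0.0], [-0.0, -0.0, -1.0]]
contact_force: [-0.3, -0.6, -0.2]
gripper_width: 0.191
grip_force: 20.0
```

It is in the well. Go home to TCP z of about 48.5.

Request:
apply_moves(
  series=[
    {"slide":[0,0,0.006],"roll":0},
    {"slide":[0,0,0.012],"roll":0},
    {"slide":[0,0,0.018],"roll":0},
    {"slide":[0,0,0.024],"roll":0},
    {"slide":[0,0,0.028],"roll":0},
  ],
)

```text
t: 44.92
eef_pos: [0.5331, -0.2057, 0.0485]
orientation: [[0.331, 0.944, 0.0], [0.944, -0.331, 0.001], [0.001, 0.0, -1.0]]
contact_force: [-6.2, 4.2, 25.8]
gripper_width: 0.188
grip_force: 20.0
```

Request:
apply_moves(
  series=[
    {"slide":[0,0,-0.003],"roll":0},
    {"slide":[0,0,-0.003],"roll":0},
    {"slide":[0,0,-0.003],"roll":0},
    {"slide":[0,0,-0.003],"roll":0},
    {"slide":[0,0,-0.003],"roll":0},
  ],
  fingers=0.55,
)

```text
t: 45.55
eef_pos: [0.5328, -0.2057, 0.0488]
orientation: [[0.331, 0.944, -0.0], [0.944, -0.331, -0.0], [-0.0, -0.0, -1.0]]
contact_force: [0.0, 0.1, 0.2]
gripper_width: 0.449
grip_force: 0.0
```

Request:
apply_moves(
  series=[
    {"slide":[0,0,-0.08],"roll":0},
    {"slide":[0,0,-0.18],"roll":0},
    {"slide":[0,0,-0.25],"roll":0},
    {"slide":[0.1,0,-0.27],"roll":0},
    {"slide":[0.3,0,-0.27],"roll":0},
  ],
)

```text
t: 46.18
eef_pos: [0.5628, -0.122, 0.1309]
orientation: [[0.335, 0.942, 0.002], [0.942, -0.335, -0.0], [0.0, 0.002, -1.0]]
contact_force: [1.4, -0.4, -0.3]
gripper_width: 0.45
grip_force: 0.0
```

Request:
apply_moves(
  series=[
    {"slide":[0.2,0,0],"roll":0},
    {"slide":[0.4,0,0],"roll":0},
    {"slide":[0.6,0,0],"roll":0},
    {"slide":[0.7,0,0],"roll":0},
    {"slide":[0.8,-0.1,0],"roll":0},
  ],
)

```text
t: 46.8
eef_pos: [0.6146, 0.1163, 0.1296]
orientation: [[0.331, 0.944, 0.001], [0.944, -0.331, -0.001], [-0.001, 0.001, -1.0]]
contact_force: [-0.5, 0.4, -0.6]
gripper_width: 0.453
grip_force: 0.0
```

```bash
python3 e.py 7
python3 - <<'E'
from h import *
for x in range(3):
    read_camera("top")
print("linkhome");show(find("link_plug",LINK,(.5328,-.2057),.018,yaw=np.radians(-19.3)))
for c in C: print(c,[(round(d["score"],2),np.round(d["centre"],1)) for n in("tag_eye",) for d in mark_of(c,n)])
b=cv2.imread("pics/base7.png");s=cv2.imread("pics/scene7.png")[170:300,180:320]
cv2.imwrite("pics/fin7.png",np.hstack([b,np.vstack([cv2.resize(s,(320,300)),np.zeros((300,320,3),np.uint8)])]))
E
```

```text
[(0.86, [417.8, 296.2, 434.6, 318.2]), (0.55, [395.8, 287.4, 416.6, 314.5]), (0.29, [347.0, 260.9, 445.9, 337.1])]
link
slide [-0.5366, -0.2149, 0.0333] roll 0.544 j7 -0.24 F [ 0.2 -0.3 -0. ] w 0.448 t 47.1
linkhome
   top [ 529.6 -207.7] yaw -22.0 err 0.179
scene []
top [(0.52, array([196.4, 288. ])), (0.48, array([278.3, 401.9]))]
```

View pics/fin7.png

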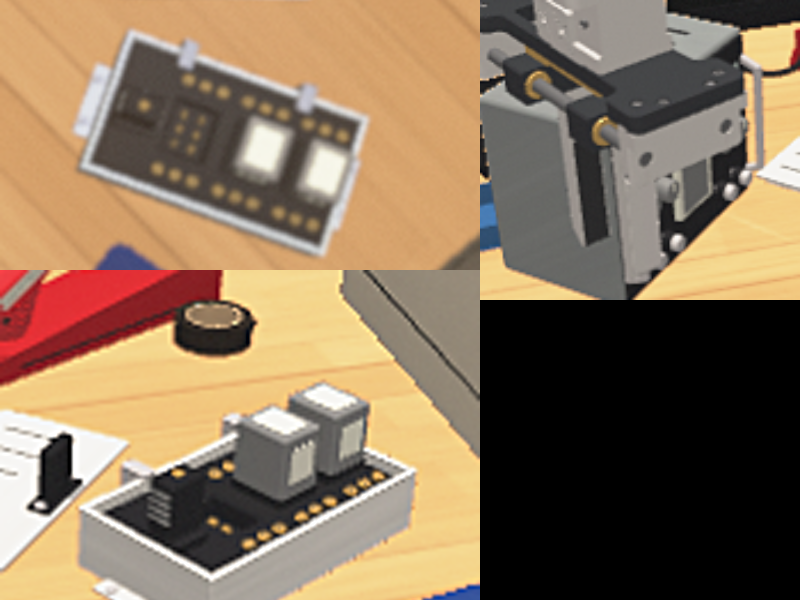

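The link plug sits in the left well beside the two relays, the tag is still on the peg and the cover is flat on the bench. The arm is clear of everything.

```bash
python3 -c "
from plant import robot
print(robot.sign_off())"
```

```text
the job is handed in; nothing more can be done
None
```

I handed the job in at about 47 s on the clock, with the result not shown to me: tag hung on the peg, cover tipped off and flat on the bench (tab up), both relays on the bench plugged home, then the link plug in its own socket.

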